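# Load and lock a heat-treating fixture

### The job

Get the heat-treating fixture ready: lay every steel bar from the mat across the fixture, one to a cradle and centred, then lower the cover plate, kept level, over the two guide pins until it is fully home. Lock both of its quarter-turn studs: line the key up with the slot below, push it in and give it a quarter turn so that it stays down. Leave the other things where they are.

Things in the scene. Friction and masses are not known exactly. Their poses are not given: they have to be found in the camera images.
- fixture: Heat-treating fixture, fixed to the bench: dark steel slab 290 x 160 x 8 mm with two combs, four corner posts, two guide pins and two slotted bridges. Origin at the centre of its underside, x along its length, z up. Posts 22 x 22 mm at x = +-104, y = +-52 mm, tops at z = 44, carry the cover. It fits its bars and cover either way round; the bars never touch the cover.
- cradles (a point): Centre of the cradles, at fixture (0, 0, 26) mm, on the notch floors. Two combs run along fixture x at y = +-38 mm (14 mm thick, open between them down to the slab at z = 8), each with four open-topped notches 18 mm wide at x = -60, -20, 20, 60 mm, teeth up to z = 40. A bar lies along fixture y in one notch of both combs (a cradle). Low walls at y = +-69 (inner faces +-66, tops z = 38) leave 11 mm at each bar end.
- pin_1 (a point): Tip of the first guide pin, at fixture (104, 52, 74) mm: 12 mm diameter, standing 30 mm above its post, tapered over its last 9 mm.
- pin_2 (a point): Tip of the second guide pin, at fixture (-104, -52, 74) mm; the same.
- slot_1 (a point): Mouth of the slot in the bridge at fixture (104, 0, 42) mm: bridge 26 mm along fixture x, 47 along y, its top plate 6 mm thick and hollow below. Through slot 27 mm long along fixture y, 12 mm wide along x: a stud's key goes in when parallel to fixture y and hooks below when turned parallel to fixture x.
- slot_2 (a point): Mouth of the slot in the other bridge, at fixture (-104, 0, 42) mm; the same.
- cover: Loose aluminium plate 260 x 140 x 10 mm, 0.65 kg, flat on the bench at first. Origin at the centre of its underside, x along its length. 15 mm holes for the pins at (104, 52) and (-104, -52) mm; fits either way round. Handle bar at the middle, 100 mm along x, 14 across y, 32 to 48 mm above the underside, on posts at x = +-42. Home: underside at fixture z = 44 mm, centre over the fixture's.
- stud_a: Spring-loaded quarter-turn stud, captive in the cover at cover (104, 0) mm. Origin on its axis, 10 mm above the cover's underside when up; sinks as it is pushed. Upright wing to grip 32 mm long (its x), 10 thick (its y), 22 to 50 mm above the origin. The key (22 x 7 mm, 3 to 9 mm below the origin) is parallel to the wing. Turns either way, up to 3.1 rad from cover x; starts within 1.2.
- stud_b: The second stud, the same, at cover (-104, 0) mm. For both, with the cover home: wing across the cover (along fixture y) = key over its slot; push down about 17 mm (under 10 N), then turn a quarter either way till the wing lies along the cover (fixture x) = key hooked under the bridge, held up tight by the spring.
- plunger_a (a joint): How far stud_a is pushed in (m): 0 up, 0.018 at the very bottom. Spring 3 N at 0, 8.4 N at the bottom; let go before it is hooked, it rises again. Key lying on the bridge, not lined up: about 0.003. Locked: about 0.015.
- plunger_b (a joint): The same for stud_b.
- mat: Brown leather mat 290 x 170 x 2 mm fixed to the bench; origin at the centre of its underside, x along its length. The bars lie on it at the start, roughly along its y.
- bar1: Loose square bar of bright steel 110 x 12 x 12 mm, about 0.12 kg; origin at its centre, x along its length. Absent (None) in some starts.
- bar2: Loose square bar of bright steel 110 x 12 x 12 mm, about 0.12 kg; origin at its centre, x along its length. Absent (None) in some starts.
- bar3: Loose square bar of bright steel 110 x 12 x 12 mm, about 0.12 kg; origin at its centre, x along its length. Absent (None) in some starts.
- bar4: Loose square bar of bright steel 110 x 12 x 12 mm, about 0.12 kg; origin at its centre, x along its length. Absent (None) in some starts.
- spanner: Bystander: open-ended spanner about 130 mm long on the mat, beside the bars.
- hammer: Bystander: hammer on the bench.
- flux_jar: Bystander: jar, 70 mm across.
- brush: Bystander: brush.
- oil_can: Bystander: can 140 mm tall.
- tin: Bystander: open metal cup, 85 mm tall.
- wedge_block: Bystander: small wooden block 60 x 45 x 30 mm.
There are look-alikes about, which are no part of the job. What is shaped like the bar4 but blue is not meant.

How it is judged:
On the way, in this order (a step that is already met when the one before it is completed fails the run):
1. every bar lies in a cradle of the fixture (x of bar1 in the frame of fixture between -0.075 and 0.075 m and y of bar1 in the frame of fixture between -0.015 and 0.015 m and z of bar1 in the frame of fixture between 0.027 and 0.036 m and angle between the x axis of each of bar1, bar2, bar3, bar4 and the y axis of fixture, either way round below 0.15 rad and x of bar2 in the frame of fixture between -0.075 and 0.075 m and y of bar2 in the frame of fixture between -0.015 and 0.015 m and z of bar2 in the frame of fixture between 0.027 and 0.036 m and x of bar3 in the frame of fixture between -0.075 and 0.075 m and y of bar3 in the frame of fixture between -0.015 and 0.015 m and z of bar3 in the frame of fixture between 0.027 and 0.036 m and x of bar4 in the frame of fixture between -0.075 and 0.075 m and y of bar4 in the frame of fixture between -0.015 and 0.015 m and z of bar4 in the frame of fixture between 0.027 and 0.036 m), for 0.2 s.
2. the cover plate is fully home on the guide pins, over the bars (all of step 1 and z of cover in the frame of fixture between 0.041 and 0.047 m and horizontal distance between cover and fixture below 0.006 m and angle between cover's own z axis and vertical below 0.03 rad), for 0.2 s.
At the end, for the whole second after the job is handed in: Each bar down in a cradle, centred within 15 mm and square within 8 degrees; cover home (underside 44 +-3 mm above the fixture's, within 6 mm of its centre, level to 1.7 degrees); both studs pushed in 12 mm or more with wings within 25 degrees of the fixture's length; at rest (all of step 2 and value of joint each of plunger_a, plunger_b above 0.012 m and angle between the x axis of each of stud_a, stud_b and the x axis of fixture, either way round below 0.45 rad and linear speed of cover below 0.02 m/s); the robot touches nothing.
It fails at once if the cover plate is tipped by more than 17 degrees (angle between cover's own z axis and vertical above 0.3 rad).
It fails at once if one of the other things on the bench (spanner, hammer, jar, brush, can, cup, wooden block) is moved by more than 6 cm (distance of any of spanner, hammer, flux_jar, brush, oil_can, tin, wedge_block from where it was at the start of the episode above 0.06 m).
Of bar1, bar2, bar3, bar4 only 2 to 4 are there at a start; the rules pass over those that are not, and their reading is None.
At some moment in a run one of bar1, bar2, bar3, bar4, cover may be knocked a few centimetres aside while the robot is not near it.
It also fails if it takes over 210 s, if anything falls off the work surface, if the arm or the gripper's body presses on something with over 40 N, if the wrist force passes 120 N, or if a joint passes its speed limit or range.

### The arm

A 7-joint arm with a two-finger parallel gripper is mounted at the origin on the work surface. World frame = base frame: x ahead of the robot, y to its left, z up, the work surface at z = 0. Lengths are in m, angles in rad, forces in N, time in s.
With the tool pointing down it reaches from about 0.4 to 0.9 m from the base axis. Payload 5.6 kg.
Tool frame: the origin (TCP) lies midway between the tips of the shut fingers; the grasp point (between the pads) lies 19 mm behind it; x points along the fingers, z is the direction in which the jaws open and shut, and the axes are right-handed (so a half turn about x gives the same grasp; the last joint's range is limited). The gripper opens to 92 mm and grips with 3 to 60 N. Pads are 20 mm wide; open, the fingers measure 128 mm over their backs; the gripper's body (75 mm by 189 mm) begins 69 mm behind the grasp point.
Start: joints at [-1.236, 0.468, -0.012, 1.603, 0.006, 1.071, -0.056], TCP at [0.24, 0.604, 0.215] pointing down, gripper open.
Joint ranges: [-2.53, 2.53], [-0.31, 2.02], [-1.57, 1.55], [0.28, 2.44], [-1.29, 4.43], [0.15, 1.84], [-2.92, 2.92]. Speed limits (rad/s): [2.57, 2.57, 3.14, 3.14, 3.14, 3.14, 3.14].

### API

Orientations are given as a unit quaternion [w, x, y, z].
In Python, from workcell import bot, eyes gives the robot as it stands. The module is installed in compiled form; this text tells all that it offers.
- The arm moves only by the tool arm_command, never from a script. Its argument "series" is a list of rows, each a list of 6 numbers: the shift along the tool's x, y, z in cm, then the turn, a rotation vector about the tool's x, y, z in degrees. A call has 1 to 8 rows; each row shifts and turns the commanded pose from where the row before left it, along the tool's axes as they then stand; what a row does not reach is not made up. A row lasts 1/12 s, in which the tool goes at most 41.7 mm and 7.16 degrees, less where a joint would pass 70% of its speed; a pose out of reach is approached as far as the arm can. A call with a gripper value outside its range is refused whole. "fingers" is the finger opening in cm, from 0 to 9.19, set as the call begins (left out, the last holds). The fingers move at their own pace and stop on an object; the grip force is fixed at half the most. Time passes only in rows, so rows that do not move let the fingers close. It gives the time, the measured TCP pose, the force and the opening at its end, in the units of the state.
- bot.get_obs(): the state, without advancing time (a new reading comes with each control period).
- eyes.grab_frame(name): name is "scene" or "top" or "wrist"; returns a dict with "image" (400x640x3 uint8, blue, green, red), "fx", "fy", "cx", "cy" (pixels), "k1" (the pictures are not rectified: a ray, as slopes to the right and down, at radius r is drawn at 1 + k1 r^2 times it, then the intrinsics apply), "rvec" (rotation vector, rad) and "tvec" (3), from world to camera coordinates, as OpenCV has them; the wrist camera has in their place "mount" (4x4, takes a point from camera to tool coordinates, whose origin is the TCP and whose axes are the tool frame's). Camera axes: x right, y down, z forward; pixel columns grow to the right and rows downward; lengths in m; the calibration is good to about 2 mm. A picture is of the moment at which its call begins: read the wrist's pose just before it. There is no depth.
- bot.finish_job(): hands the job in, once; it reports no verdict.
The state is a dict: "t": time; "joint_pos": joint angles; "joint_velocities": joint speeds; "joint_efforts": joint torques, N m; "ee_pos": TCP position; "tcp_rot": TCP orientation; "wrist_force": force on the tool from outside, world axes, zero at the start; "moment": the same for the moment, N m; "width": opening from 0.0 (shut) to 1.0 (fully open).
Only numpy, scipy, OpenCV 4.12 (cv2) and the standard library are available. Lean on these libraries where they do the work, as an engineer would, in place of code of your own. Each camera call takes 0.05 s, during which the arm holds its last target.

## Working session

There is one attempt and no reset: what is moved stays moved. The work goes in short steps, Python scripts to look and compute and a tool call to move; the robot and the scene stay as the last step left them, time stands still between calls to the robot, and variables do not carry over. Pictures are saved under pics/ and viewed, and the job is handed in when it is done.

Besides the shell and the picture viewer there is one more tool, called as name(argument=value, ...), one argument or row to a line, values as JSON. arm_command: Moves the arm, as the interface text tells. Its arguments: {"type":"object","properties":{"series":{"type":"array","items":{"type":"array","items":{"type":"number"}}},"fingers":{"type":"number"}},"required":["series"]}

```bash
mkdir -p pics; ls; python3 - <<'E'
from workcell import bot, eyes
import cv2
o=bot.get_obs(); print(o)
for n in ("scene","top","wrist"):
    f=eyes.grab_frame(n); cv2.imwrite(f"pics/{n}0.png",f["image"])
    print(n,{k:v for k,v in f.items() if k!="image"})
E
```

```text
pics
{'t': 0.0, 'joint_pos': array([-1.23599997,  0.46833988, -0.01159323,  1.60363348,  0.00600239,
        1.07141863, -0.05628574]), 'joint_velocities': array([-0.00014598,  0.00079762,  0.00227183,  0.00020679, -0.00065635,
       -0.00086743, -0.00146869]), 'joint_efforts': array([-2.79434944e-04, -5.20576036e+01, -1.25722864e-02, -2.43741328e+01,
       -5.66546386e-02,  1.74918585e-02,  1.70229782e-04]), 'ee_pos': array([0.23962035, 0.60358018, 0.21366048]), 'tcp_rot': array([ 0.58451639, -0.39758833,  0.58549434,  0.39681291]), 'wrist_force': array([-0.58630472, -0.20090215, -0.66922617]), 'moment': array([-0.00043897, -0.02580634,  0.02773387]), 'width': 1.0013757171430704}
scene {'fx': 396.7151713550154, 'fy': 396.7151713550154, 'cx': 327.86665340947064, 'cy': 205.841353711428, 'k1': 0.03133832734747827, 'rvec': array([ 1.88765857,  1.53275737, -0.62793784]), 'tvec': array([-0.09126982, -0.30064658,  1.58288693])}
top {'fx': 462.64581164781066, 'fy': 462.64581164781066, 'cx': 324.8073661679904, 'cy': 198.0644529256377, 'k1': -0.03582104414244337, 'rvec': array([ 2.15441554, -2.17344953,  0.16362257]), 'tvec': array([-0.01336515,  0.56156176,  1.18163538])}
wrist {'fx': 281.94989248876675, 'fy': 281.94989248876675, 'cx': 325.25014837454376, 'cy': 199.23182831044673, 'k1': -0.03937182170308594, 'mount': array([[ 5.73968990e-04, -2.65086625e-01,  9.64224430e-01,
        -1.69802107e-01],
       [ 3.76416294e-04, -9.64224463e-01, -2.65086858e-01,
         7.40227813e-02],
       [ 9.99999764e-01,  5.15101423e-04, -4.53652017e-04,
        -4.05647069e-04],
       [ 0.00000000e+00,  0.00000000e+00,  0.00000000e+00,
         1.00000000e+00]])}
```

View pics/scene0.png

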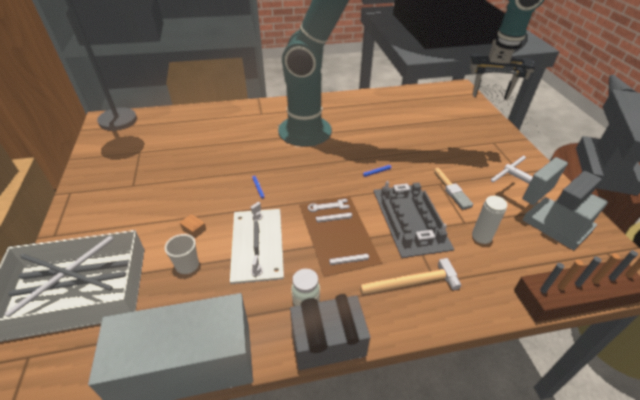

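View pics/top0.png

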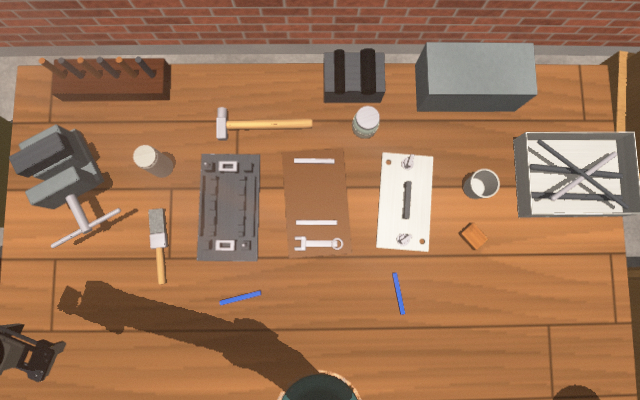

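View pics/wrist0.png

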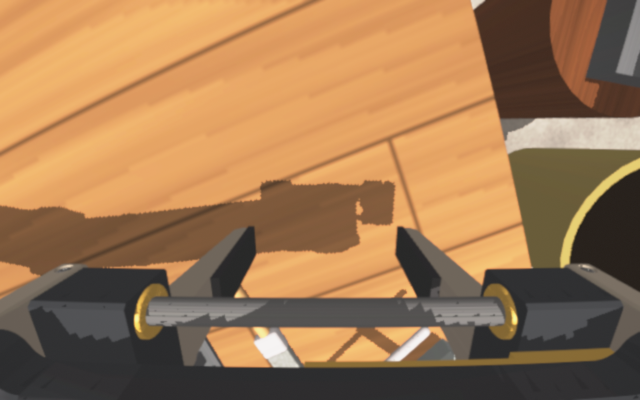

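The top view shows the fixture at about (229,207). Two bright bars lie on the mat at (314,160) and (316,222), with the spanner at (318,243). The cover is at (405,201), with studs at about (407,162) and (404,238). The blue bars at (240,297) and (398,293) and the grey bars in the tray are look-alikes, so I won't use those. Next I'll enlarge the crops.

```bash
cat > h.py <<'E'
import numpy as np, cv2
from scipy.spatial.transform import Rotation as R
from workcell import bot, eyes
def RT(f,obs=None):
    if "mount" in f:
        o=obs; q=o["tcp_rot"]; Rw=R.from_quat([q[1],q[2],q[3],q[0]]).as_matrix()
        M=f["mount"]; Rc=Rw@M[:3,:3]; tc=Rw@M[:3,3]+o["ee_pos"]
        return Rc.T, -Rc.T@tc
    return cv2.Rodrigues(f["rvec"])[0], f["tvec"]
def pix2plane(f,px,z,obs=None):
    Rm,t=RT(f,obs); px=np.atleast_2d(np.array(px,float)); out=[]
    c=-Rm.T@t
    for u,v in px:
        d=np.array([(u-f["cx"])/f["fx"],(v-f["cy"])/f["fy"]]); s=d.copy()
        for _ in range(20): s=d/(1+f["k1"]*(s@s))
        r=Rm.T@np.array([s[0],s[1],1]); out.append(c+r*(z-c[2])/r[2])
    return np.array(out)
def proj(f,P,obs=None):
    Rm,t=RT(f,obs); P=np.atleast_2d(np.array(P,float)); X=P@Rm.T+t; s=X[:,:2]/X[:,2:]
    s=s*(1+f["k1"]*(s**2).sum(1,keepdims=True)); return s*[f["fx"],f["fy"]]+[f["cx"],f["cy"]]
def crop(img,x0,y0,x1,y1,s,name,grid=10):
    c=cv2.resize(img[y0:y1,x0:x1],None,fx=s,fy=s,interpolation=cv2.INTER_CUBIC)
    for x in range((x0//grid+1)*grid,x1,grid):
        cv2.line(c,((x-x0)*s,0),((x-x0)*s,4),(0,0,255),1)
        if x%(2*grid)==0: cv2.putText(c,str(x),((x-x0)*s-8,14),0,0.35,(0,0,255),1)
    for y in range((y0//grid+1)*grid,y1,grid):
        cv2.line(c,(0,(y-y0)*s),(4,(y-y0)*s),(0,0,255),1)
        if y%(2*grid)==0: cv2.putText(c,str(y),(5,(y-y0)*s+4),0,0.35,(0,0,255),1)
    cv2.imwrite("pics/"+name,c)
def yaw(o):
    q=o["tcp_rot"]; m=R.from_quat([q[1],q[2],q[3],q[0]]).as_matrix(); return m
E
python3 - <<'E'
from h import *
f=eyes.grab_frame("top"); np.savez
crop(f["image"],190,145,270,270,6,"c1.png")
crop(f["image"],275,140,355,260,6,"c2.png")
crop(f["image"],370,145,440,260,6,"c3.png")
m=yaw(bot.get_obs()); print(m.round(3))
E
```

```text
[[-0.    -0.929  0.369]
 [-0.001  0.369  0.929]
 [-1.    -0.    -0.001]]
```

View pics/c1.png

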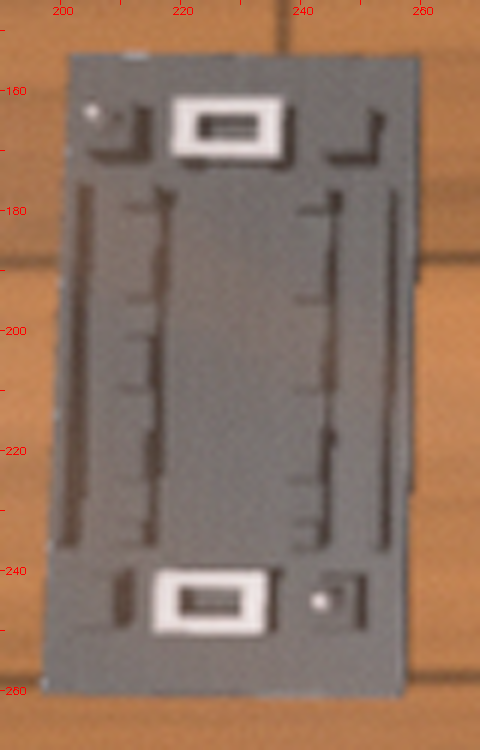

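View pics/c2.png

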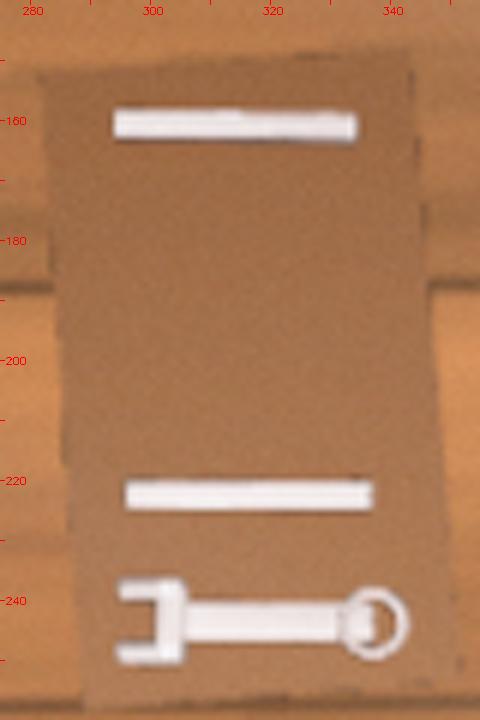

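View pics/c3.png

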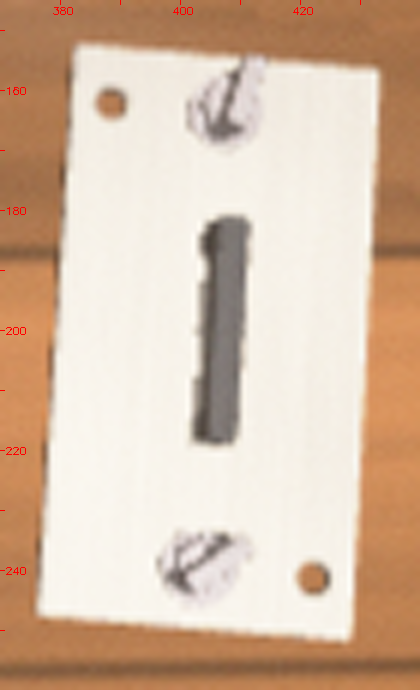

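```bash
cat >> h.py <<'E'
from scipy.optimize import least_squares
def fit(f,model,px,x0,obs=None):
    model=np.array(model,float); px=np.array(px,float)
    def W(p):
        c,s=np.cos(p[2]),np.sin(p[2]); return np.c_[model[:,0]*c-model[:,1]*s+p[0],model[:,0]*s+model[:,1]*c+p[1],model[:,2]]
    r=least_squares(lambda p:(proj(f,W(p),obs)-px).ravel(),x0)
    return r.x,r.fun.reshape(-1,2)
E
python3 - <<'E'
from h import *
np.set_printoptions(suppress=True,precision=4)
f=eyes.grab_frame("top")
fx=[(201.3,154.5),(260,154.2),(257.2,261),(196.7,260)]
print(pix2plane(f,fx,.008))
L,B=.145,.08
x,r=fit(f,[(L,B,.008),(L,-B,.008),(-L,-B,.008),(-L,B,.008),(.104,.052,.074),(-.104,-.052,.074)],fx+[(205.4,163.7),(243.6,245.2)],[.5,.2,0]); print("fixture",x,r.round(2).tolist())
cv=[(382.5,152.3),(433.3,156.5),(428.5,252),(376.2,247.5)]
print(pix2plane(f,cv,.01))
L,B=.130,.07
x,r=fit(f,[(L,B,.01),(L,-B,.01),(-L,-B,.01),(-L,B,.01),(.104,.052,.01),(-.104,-.052,.01)],cv+[(388.5,162.3),(422.3,241.3)],[.5,-.2,0]); print("cover",x,r.round(2).tolist())
for e in ([(294.2,160.5),(334.5,161.5)],[(296,222.4),(337.1,222.4)]):
    p=pix2plane(f,e,.014); d=p[1]-p[0]; print("bar",p.mean(0),np.linalg.norm(d),np.degrees(np.arctan2(d[1],d[0])))
E
```

```text
[[0.6873 0.3162 0.008 ]
 [0.687  0.1565 0.008 ]
 [0.3986 0.1616 0.008 ]
 [0.4026 0.3215 0.008 ]]
fixture [ 0.5437  0.2387 -0.0166] [[-0.01, -0.99], [0.07, -0.13], [0.19, 0.47], [0.13, 0.95], [-0.15, -0.25], [-0.22, -0.1]]
[[ 0.69   -0.1781  0.01  ]
 [ 0.6777 -0.3177  0.01  ]
 [ 0.4177 -0.2943  0.01  ]
 [ 0.4311 -0.1544  0.01  ]]
cover [ 0.5541 -0.2361 -0.0905] [[0.04, 0.03], [-0.04, 0.14], [-0.07, -0.26], [0.1, 0.05], [-0.01, -0.13], [-0.02, 0.16]]
bar [0.6659 0.0085 0.014 ] 0.10925677094213446 -91.78784080073603
bar [0.4992 0.0038 0.014 ] 0.10947861077235756 -90.48544603717757
```

The poses hold up: the bars measure 109 mm, and the fixture and cover corners fit to within about 1 px. I'll turn to align the jaws with bar B at (0.499, 0.004), then travel.

arm_command(
  series=[
    [0,0,0,6.9,0,0],
    [0,0,0,6.9,0,0],
    [0,0,0,6.9,0,0],
    [0,0,0,6.9,0,0],
    [0,0,0,6.9,0,0],
    [0,0,0,6.9,0,0],
    [0,0,0,6.9,0,0],
    [0,0,0,6.9,0,0],
  ],
  fingers=9,
)

```text
t: 0.92
ee_pos: [0.2397, 0.6041, 0.2144]
tcp_rot: [0.703, -0.079, 0.703, 0.079]
wrist_force: [0.1, 0.5, 0.6]
width: 0.978
```

arm_command(
  series=[
    [0,0,0,6.9,0,0],
    [0,0,0,6.9,0,0],
    [0.4,-2.7,1.2,0,0,0],
    [0.4,-2.7,1.2,0,0,0],
    [0.4,-2.7,1.2,0,0,0],
    [0.4,-2.7,1.2,0,0,0],
    [0.4,-2.7,1.2,0,0,0],
    [0.4,-2.7,1.2,0,0,0],
  ],
)

```text
t: 1.58
ee_pos: [0.3103, 0.44, 0.1904]
tcp_rot: [0.707, 0.004, 0.707, -0.004]
wrist_force: [1.6, 0.3, 0.3]
width: 0.979
```

arm_command(
  series=[
    [0.4,-2.7,1.2,0,0,0],
    [0.4,-2.7,1.2,0,0,0],
    [0.4,-2.7,1.2,0,0,0],
    [0.4,-2.7,1.2,0,0,0],
    [0.4,-2.7,1.2,0,0,0],
    [0.4,-2.7,1.2,0,0,0],
    [0.4,-2.7,1.2,0,0,0],
    [0.4,-2.7,1.2,0,0,0],
  ],
)

```text
t: 2.25
ee_pos: [0.4039, 0.223, 0.1586]
tcp_rot: [0.707, 0.004, 0.707, -0.004]
wrist_force: [1.6, 0.2, -0.3]
width: 0.978
```

arm_command(
  series=[
    [0.4,-2.7,1.2,0,0,0],
    [0.4,-2.7,1.2,0,0,0],
    [0.4,-2.7,1.2,0,0,0],
    [0.4,-2.7,1.2,0,0,0],
    [0.4,-2.7,1.2,0,0,0],
    [0.4,-2.7,1.2,0,0,0],
    [0.4,-2.7,1.2,0,0,0],
    [0,0,0,0,0,0],
  ],
  fingers=3,
)

```text
t: 2.92
ee_pos: [0.487, 0.0285, 0.1305]
tcp_rot: [0.708, 0.006, 0.707, -0.008]
wrist_force: [0.0, -0.4, 1.0]
width: 0.426
```

```bash
cat >> h.py <<'E'
def st():
    o=bot.get_obs(); m=yaw(o)
    print("t",round(o["t"],2),"pos",o["ee_pos"].round(4),"zyaw",round(np.degrees(np.arctan2(m[1,2],m[0,2])),2),"tilt x",m[:,0].round(4),"w",round(o["width"]*9.19,2),"F",o["wrist_force"].round(1),"q7",o["joint_pos"][6].round(2)); return o
def delta(tgt,zyaw=None):
    o=bot.get_obs(); m=yaw(o); d=m.T@(np.array(tgt)-o["ee_pos"])*100
    print("shift cm",d.round(2))
    if zyaw is not None:
        c,s=np.cos(np.radians(zyaw)),np.sin(np.radians(zyaw)); X=np.array([0,0,-1.]);Z=np.array([c,s,0]);M=np.c_[X,np.cross(Z,X),Z]
        print("rotvec deg (in current tool)",R.from_matrix(m.T@M).as_rotvec(degrees=True).round(2))
E
python3 - <<'E'
from h import *
np.set_printoptions(suppress=True,precision=4)
o=st(); f=eyes.grab_frame("wrist"); cv2.imwrite("pics/w1.png",f["image"])
t=eyes.grab_frame("top")
delta((.4992,.0038,.13),-0.5)
print(proj(f,[(.4992,.0588,.014),(.4992,-.0512,.014)],o))
E
```

```text
t 2.92 pos [0.487  0.0285 0.1305] zyaw -1.09 tilt x [ 0.0015 -0.0027 -1.    ] w 3.92 F [ 0.  -0.4  1. ] q7 0.06
shift cm [ 0.04 -2.94  1.42]
rotvec deg (in current tool) [-0.31 -0.02  0.01]
[[336.1102 165.5389]
 [336.9122 262.777 ]]
```

View pics/w1.png

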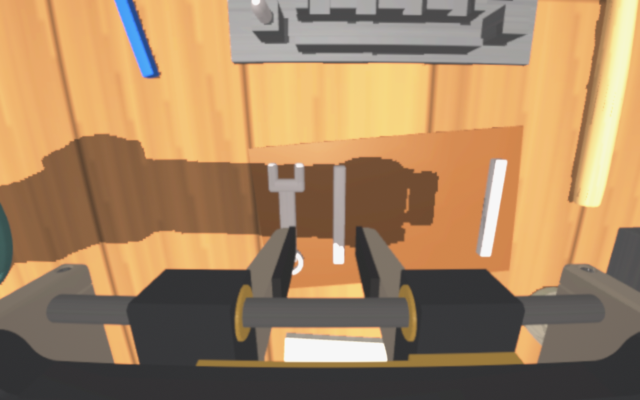

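The wrist view has bar B between the fingers at (339,215), with the spanner to its left at (288,210). The bar is within about 3 mm of my estimate, so I'll align and descend.

arm_command(
  series=[
    [0.1,-1.3,0.7,-0.3,0,0],
    [0,-1.3,0.7,0,0,0],
    [2,0,0,0,0,0],
    [2,0,0,0,0,0],
    [2,0,0,0,0,0],
    [2,0,0,0,0,0],
    [0,0,0,0,0,0],
    [0,0,0,0,0,0],
  ],
  fingers=3,
)

```text
t: 3.68
ee_pos: [0.4982, 0.0095, 0.0492]
tcp_rot: [0.706, 0.002, 0.708, -0.001]
wrist_force: [0.4, -0.3, -0.5]
width: 0.327
```

```bash
python3 - <<'E'
from h import *
np.set_printoptions(suppress=True,precision=4)
o=st(); f=eyes.grab_frame("wrist"); cv2.imwrite("pics/w2.png",f["image"][100:,160:560])
delta((.5002,.0038,.005),-0.5)
E
```

```text
t 3.68 pos [0.4982 0.0095 0.0492] zyaw -0.24 tilt x [-0.0022  0.0002 -1.    ] w 3.0 F [ 0.4 -0.3 -0.5] q7 0.22
shift cm [ 4.51 -0.54  0.1 ]
rotvec deg (in current tool) [ 0.23 -0.   -0.02]
```

View pics/w2.png

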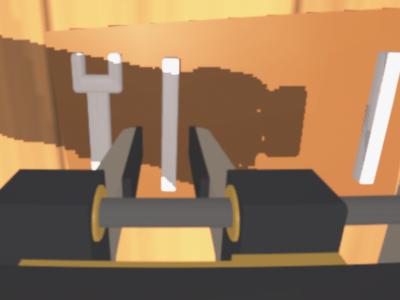

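The bar sits between the two fingers in the picture (at about (170,125) in the crop). Descending and gripping.

arm_command(
  series=[
    [0,-0.5,0.1,0,0,0],
    [1.5,0,0,0,0,0],
    [1.5,0,0,0,0,0],
    [1.4,0,0,0,0,0],
    [0,0,0,0,0,0],
    [0,0,0,0,0,0],
  ],
)

```text
t: 4.23
ee_pos: [0.5005, 0.003, 0.0063]
tcp_rot: [0.707, 0.002, 0.707, -0.002]
wrist_force: [0.2, 0.1, 0.3]
width: 0.324
```

arm_command(
  series=[
    [0,0,0,0,0,0],
    [0,0,0,0,0,0],
    [0,0,0,0,0,0],
    [0,0,0,0,0,0],
    [0,0,0,0,0,0],
    [0,0,0,0,0,0],
    [0,0,0,0,0,0],
  ],
  fingers=0,
)

```text
t: 4.82
ee_pos: [0.5009, 0.0033, 0.0066]
tcp_rot: [0.708, 0.002, 0.706, -0.002]
wrist_force: [0.1, 0.3, 7.3]
width: 0.121
```

Gripped, at about 11 mm opening. Lifting and carrying it to the cradle at fixture x = -20, which is world (0.5237, 0.239).

arm_command(
  series=[
    [-2,0,0,0,0,0],
    [-3,0,0,0,0,0],
    [-3,0,0,0,0,0],
    [-3,0,0,0,0,0],
    [-1,2,0.3,0,0,0],
    [0,2.7,0.3,0,0,0],
    [0,2.7,0.3,0,0,0],
    [0,2.7,0.3,0,0,0],
  ],
)

```text
t: 5.48
ee_pos: [0.5127, 0.1053, 0.1262]
tcp_rot: [0.707, 0.003, 0.707, -0.002]
wrist_force: [-0.2, -0.7, -1.1]
width: 0.125
```

arm_command(
  series=[
    [0,2.7,0.3,0,0,0],
    [0,2.7,0.3,0,0,0],
    [0,2.7,0.2,0,0,0],
    [0,2.7,0.2,0,0,0],
    [0,2.6,0.1,0.5,0,0],
    [0,0,0,0,0,0],
    [0,0,0,0,0,0],
    [0,0,0,0,0,0],
  ],
)

```text
t: 6.15
ee_pos: [0.5242, 0.2371, 0.1254]
tcp_rot: [0.707, 0.005, 0.707, -0.006]
wrist_force: [0.4, 0.3, -1.7]
width: 0.126
```

```bash
python3 - <<'E'
from h import *
np.set_printoptions(suppress=True,precision=4)
o=st(); f=eyes.grab_frame("wrist"); cv2.imwrite("pics/w3.png",f["image"])
t=eyes.grab_frame("top"); crop(t["image"],180,140,360,260,4,"t3.png")
delta((.5237,.2387,.08),-0.95)
E
```

```text
t 6.15 pos [0.5242 0.2371 0.1254] zyaw -0.86 tilt x [-0.0005 -0.001  -1.    ] w 1.16 F [ 0.4  0.3 -1.7] q7 -0.27
shift cm [ 4.56  0.23 -0.09]
rotvec deg (in current tool) [-0.01 -0.01  0.04]
```

View pics/w3.png

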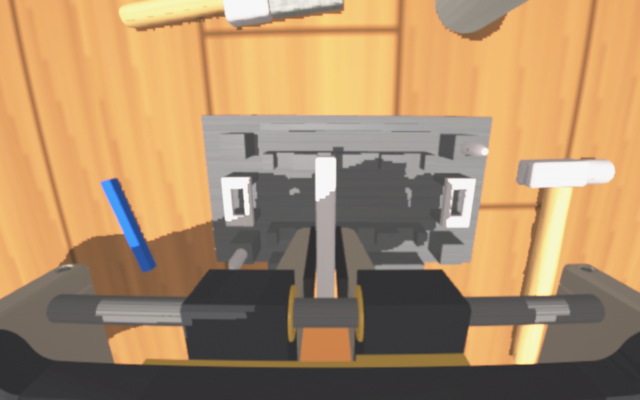

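View pics/t3.png

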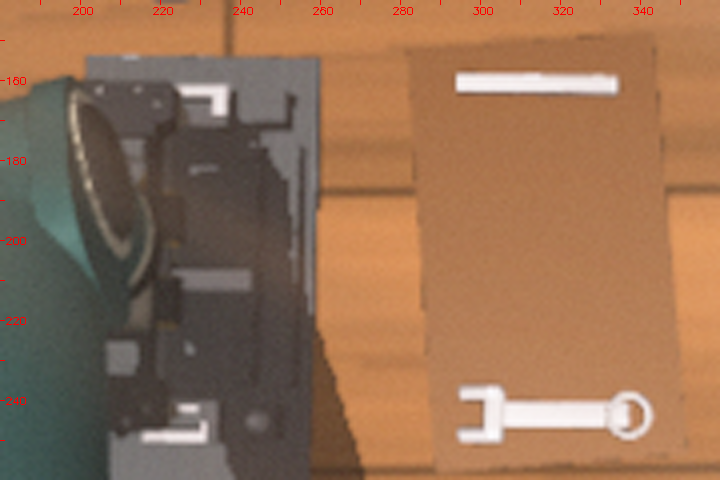

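arm_command(
  series=[
    [1.3,0.2,-0.1,0,0,0],
    [1.3,0,0,0,0,0],
    [1.3,0,0,0,0,0],
    [1.3,0,0,0,0,0],
    [1.3,0,0,0,0,0],
    [0,0,0,0,0,0],
    [0,0,0,0,0,0],
    [0,0,0,0,0,0],
  ],
)

```text
t: 6.92
ee_pos: [0.5239, 0.24, 0.0606]
tcp_rot: [0.707, 0.005, 0.707, -0.005]
wrist_force: [-0.3, -0.0, -0.5]
width: 0.121
```

```bash
python3 - <<'E'
from h import *
np.set_printoptions(suppress=True,precision=4)
o=st(); f=eyes.grab_frame("wrist"); crop(f["image"],180,80,500,300,2,"w4.png",20)
delta((.5237,.2387,.0306),-0.95)
fx=lambda p:(.5437+p[0]*.99986+p[1]*.0166,.2387+p[1]*.99986-p[0]*.0166,p[2])
print(proj(f,[fx((-.029,.045,.04)),fx((-.011,.045,.04)),fx((.011,.045,.04)),fx((.029,.045,.04)),fx((-.145,.08,.008)),fx((.145,.08,.008))],o))
E
```

```text
t 6.92 pos [0.5239 0.24   0.0606] zyaw -0.87 tilt x [ 0.0003 -0.0001 -1.    ] w 1.11 F [-0.3 -0.  -0.5] q7 -0.23
shift cm [ 3.04 -0.15 -0.04]
rotvec deg (in current tool) [ 0.09  0.05 -0.02]
[[311.2581 167.2921]
 [337.7424 167.3392]
 [370.0667 167.4269]
 [396.4109 167.5231]
 [162.0385 115.7705]
 [537.0177 117.317 ]]
```

View pics/w4.png

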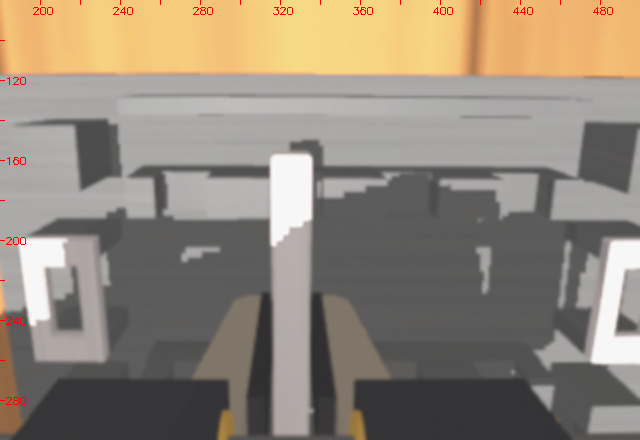

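arm_command(
  series=[
    [0.7,-0.1,0,0,0,0],
    [0.7,0,0,0,0,0],
    [0.5,0,0,0,0,0],
    [0.4,0,0,0,0,0],
    [0.3,0,0,0,0,0],
    [0.3,0,0,0,0,0],
    [0,0,0,0,0,0],
    [0,0,0,0,0,0],
  ],
)

```text
t: 7.63
ee_pos: [0.5236, 0.239, 0.0315]
tcp_rot: [0.707, 0.005, 0.707, -0.005]
wrist_force: [0.0, 0.1, -2.1]
width: 0.125
```

```bash
python3 - <<'E'
from h import *
np.set_printoptions(suppress=True,precision=4)
o=st(); f=eyes.grab_frame("wrist"); crop(f["image"],180,80,500,300,2,"w5.png",20)
E
```

```text
t 7.63 pos [0.5236 0.239  0.0315] zyaw -0.85 tilt x [-0.0001 -0.0001 -1.    ] w 1.15 F [ 0.   0.1 -2.1] q7 -0.21
```

View pics/w5.png

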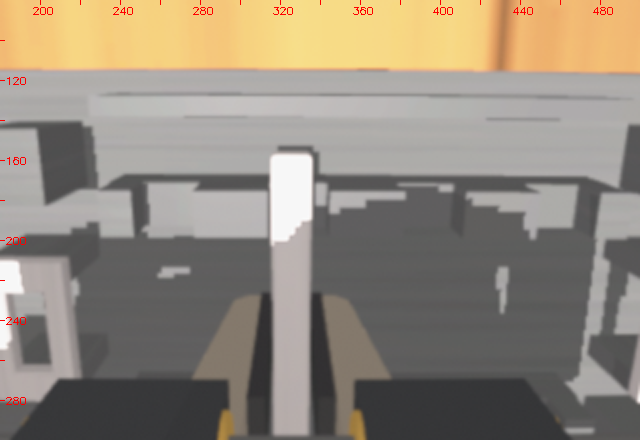

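The bar is in the notch, with its end at (324,155) between the teeth, and there is no contact force. I'll release and lift.

arm_command(
  series=[
    [0.1,0,0,0,0,0],
    [0,0,0,0,0,0],
    [0,0,0,0,0,0],
    [0,0,0,0,0,0],
    [-1,0,0,0,0,0],
    [-2,0,0,0,0,0],
    [-3,0,0,0,0,0],
    [-3,0,0,0,0,0],
  ],
  fingers=3,
)

```text
t: 8.35
ee_pos: [0.5231, 0.2386, 0.1217]
tcp_rot: [0.707, 0.005, 0.707, -0.006]
wrist_force: [0.8, 0.9, -0.4]
width: 0.328
```

arm_command(
  series=[
    [-1,-3,1.8,0,0,0],
    [0,-3,1.8,0,0,0],
    [0,-3,1.8,0,0,0],
    [0,-3,1.8,0,0,0],
    [0,-3,1.8,0,0,0],
    [0,-3,1.8,0,0,0],
    [0,-3,1.8,0,0,0],
    [0,-2,1.6,0.9,0,0],
  ],
)

```text
t: 9.02
ee_pos: [0.663, 0.0027, 0.1318]
tcp_rot: [0.707, 0.012, 0.707, -0.012]
wrist_force: [0.2, 0.2, 0.0]
width: 0.328
```

```bash
python3 - <<'E'
from h import *
np.set_printoptions(suppress=True,precision=4)
o=st(); f=eyes.grab_frame("wrist"); cv2.imwrite("pics/w6.png",f["image"])
t=eyes.grab_frame("top"); crop(t["image"],180,140,360,260,4,"t6.png")
delta((.6659,.0085,.05),-1.8)
E
```

```text
t 9.02 pos [0.663  0.0027 0.1318] zyaw -1.95 tilt x [ 0.0012 -0.0014 -1.    ] w 3.01 F [0.2 0.2 0. ] q7 0.16
shift cm [8.18 0.83 0.13]
rotvec deg (in current tool) [-0.39  0.17  0.19]
```

View pics/w6.png

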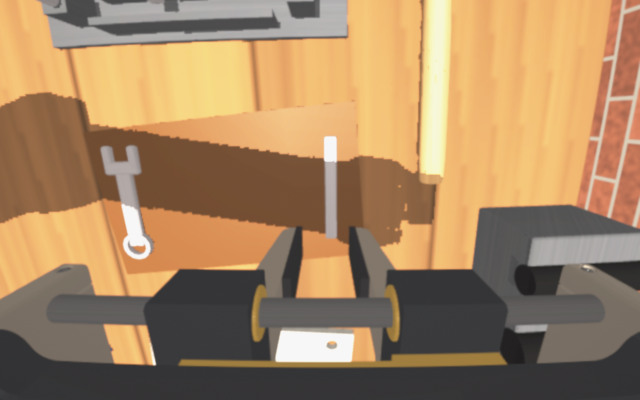

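View pics/t6.png

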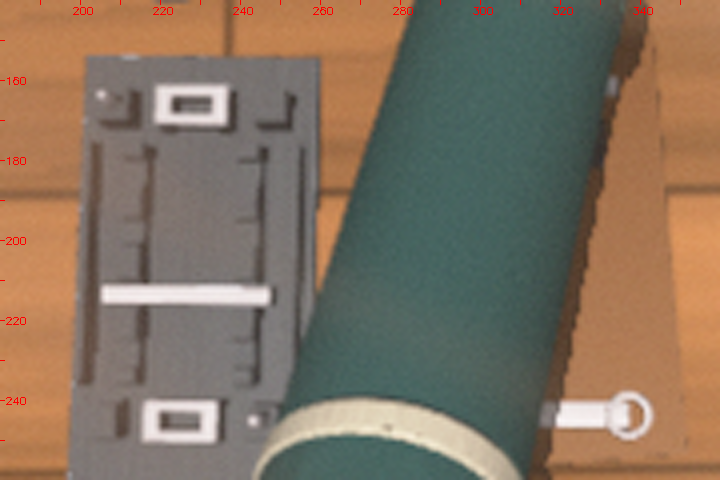

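Bar 1 lies across a cradle, spanning (205–247, 213) in the top view. Bar 2 is between the fingers at (331,185) in the wrist view. Descending on it.

arm_command(
  series=[
    [1.5,0.4,0.1,-0.4,0,0],
    [2,0.4,0.1,0,0,0],
    [2.2,0,0,0,0,0],
    [2.2,0,0,0,0,0],
    [0,0,0,0,0,0],
    [0,0,0,0,0,0],
  ],
)

```text
t: 9.62
ee_pos: [0.6627, 0.017, 0.0501]
tcp_rot: [0.706, 0.008, 0.708, -0.007]
wrist_force: [-0.5, 0.6, 0.7]
width: 0.323
```

```bash
python3 - <<'E'
from h import *
np.set_printoptions(suppress=True,precision=4)
o=st(); f=eyes.grab_frame("wrist"); cv2.imwrite("pics/w7.png",f["image"][100:,160:560])
t=eyes.grab_frame("top"); print(pix2plane(t,[(204.8,213.2),(247.2,213.6)],.038))
delta((.6659,.0085,.006),-1.8)
E
```

```text
t 9.62 pos [0.6627 0.017  0.0501] zyaw -1.21 tilt x [-0.0036  0.0005 -1.    ] w 2.97 F [-0.5  0.6  0.7] q7 0.19
[[0.5237 0.2956 0.038 ]
 [0.5218 0.1849 0.038 ]]
shift cm [ 4.66 -0.75  0.12]
rotvec deg (in current tool) [ 0.53  0.07 -0.03]
```

View pics/w7.png

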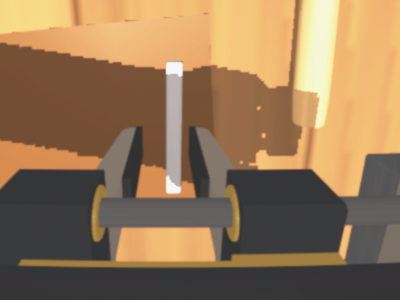

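arm_command(
  series=[
    [0,-0.7,0.1,0.5,0,0],
    [1.5,0,0,0,0,0],
    [1.5,0,0,0,0,0],
    [1.4,0,0,0,0,0],
    [0,0,0,0,0,0],
    [0,0,0,0,0,0],
  ],
)

```text
t: 10.22
ee_pos: [0.6638, 0.0079, 0.0057]
tcp_rot: [0.706, 0.011, 0.708, -0.012]
wrist_force: [-0.4, -0.1, 1.1]
width: 0.325
```

arm_command(
  series=[
    [0,0,0,0,0,0],
    [0,0,0,0,0,0],
    [0,0,0,0,0,0],
    [0,0,0,0,0,0],
    [0,0,0,0,0,0],
    [0,0,0,0,0,0],
    [0,0,0,0,0,0],
  ],
  fingers=0,
)

```text
t: 10.8
ee_pos: [0.6659, 0.0079, 0.0083]
tcp_rot: [0.708, 0.011, 0.706, -0.011]
wrist_force: [2.0, 0.5, 2.8]
width: 0.126
```

```bash
python3 - <<'E'
from h import *
np.set_printoptions(suppress=True,precision=4)
o=st()
delta((.6037,.2377,.125),-0.95)
E
```

```text
t 10.8 pos [0.6659 0.0079 0.0083] zyaw -1.85 tilt x [ 0.0017  0.0001 -1.    ] w 1.16 F [2.  0.5 2.8] q7 0.21
shift cm [-11.68  22.77  -6.94]
rotvec deg (in current tool) [-0.9   0.1  -0.01]
```

arm_command(
  series=[
    [-1.5,0,0,0,0,0],
    [-2.5,0,0,0,0,0],
    [-3,0,0,0,0,0],
    [-3,0,0,0,0,0],
    [-1.7,1.5,-0.5,0,0,0],
    [0,2.4,-0.7,0,0,0],
    [0,2.4,-0.7,0,0,0],
    [0,2.4,-0.7,0,0,0],
  ],
)

```text
t: 11.47
ee_pos: [0.6412, 0.0965, 0.1258]
tcp_rot: [0.707, 0.012, 0.707, -0.012]
wrist_force: [-0.7, 0.2, -2.3]
width: 0.125
```

arm_command(
  series=[
    [0,2.4,-0.7,-0.9,0,0],
    [0,2.4,-0.7,0,0,0],
    [0,2.4,-0.7,0,0,0],
    [0,2.4,-0.7,0,0,0],
    [0,2.4,-0.8,0,0,0],
    [0,2,-0.7,0,0,0],
    [0,0,0,0,0,0],
    [0,0,0,0,0,0],
  ],
)

```text
t: 12.13
ee_pos: [0.6005, 0.238, 0.1249]
tcp_rot: [0.707, 0.005, 0.707, -0.005]
wrist_force: [-0.5, 0.1, -1.2]
width: 0.124
```

```bash
python3 - <<'E'
from h import *
np.set_printoptions(suppress=True,precision=4)
o=st(); f=eyes.grab_frame("wrist"); crop(f["image"],180,80,500,300,2,"w8.png",20)
delta((.6037,.2377,.065),-0.95)
E
```

```text
t 12.13 pos [0.6005 0.238  0.1249] zyaw -0.77 tilt x [-0.0011  0.0001 -1.    ] w 1.14 F [-0.5  0.1 -1.2] q7 -0.2
shift cm [6.   0.17 0.23]
rotvec deg (in current tool) [ 0.03 -0.02  0.04]
```

View pics/w8.png

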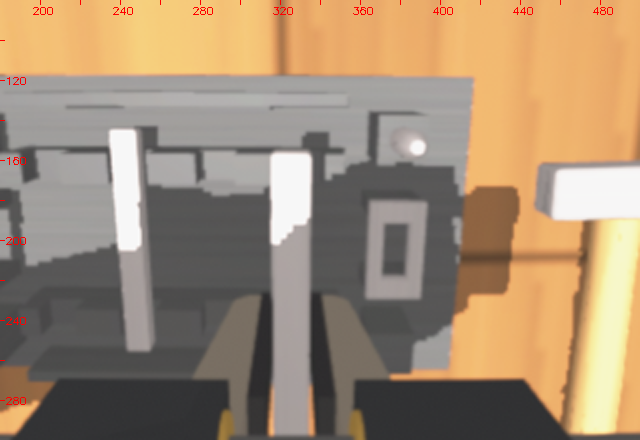

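arm_command(
  series=[
    [1.2,0,0.1,0,0,0],
    [1.3,0,0.1,0,0,0],
    [1.3,0,0.1,0,0,0],
    [1.3,0,0,0,0,0],
    [1.2,0,0,0,0,0],
    [0,0,0,0,0,0],
    [0,0,0,0,0,0],
    [0,0,0,0,0,0],
  ],
)

```text
t: 12.85
ee_pos: [0.605, 0.2363, 0.0616]
tcp_rot: [0.707, 0.006, 0.707, -0.006]
wrist_force: [0.0, 0.0, -1.2]
width: 0.124
```

```bash
python3 - <<'E'
from h import *
np.set_printoptions(suppress=True,precision=4)
o=st(); f=eyes.grab_frame("wrist"); crop(f["image"],180,80,500,300,2,"w9.png",20)
delta((.6037,.2377,.0325),-0.95)
E
```

```text
t 12.85 pos [0.605  0.2363 0.0616] zyaw -0.96 tilt x [ 0.0003 -0.0001 -1.    ] w 1.14 F [ 0.   0.  -1.2] q7 -0.17
shift cm [ 2.96  0.11 -0.16]
rotvec deg (in current tool) [-0.01  0.06 -0.02]
```

View pics/w9.png

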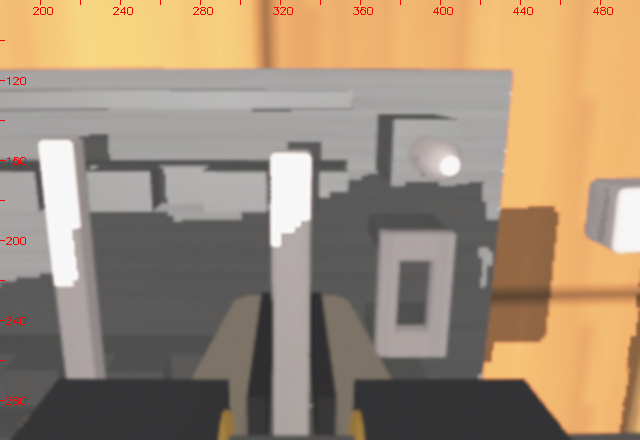

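The notch spans about 313–338 in the picture and the bar 315–335, so it is lined up. Lowering.

arm_command(
  series=[
    [0.7,0.1,-0.1,0,0,0],
    [0.7,0,0,0,0,0],
    [0.5,0,0,0,0,0],
    [0.4,0,0,0,0,0],
    [0.3,0,0,0,0,0],
    [0.3,0,0,0,0,0],
    [0,0,0,0,0,0],
    [0,0,0,0,0,0],
  ],
)

```text
t: 13.57
ee_pos: [0.6038, 0.2374, 0.0325]
tcp_rot: [0.707, 0.006, 0.707, -0.006]
wrist_force: [-0.9, -0.2, -0.7]
width: 0.127
```

```bash
python3 - <<'E'
from h import *
np.set_printoptions(suppress=True,precision=4)
o=st()
delta((.6037,.2377,.0325),-0.95)
E
```

```text
t 13.57 pos [0.6038 0.2374 0.0325] zyaw -0.96 tilt x [ 0.0002 -0.     -1.    ] w 1.17 F [-0.9 -0.2 -0.7] q7 -0.15
shift cm [ 0.    0.03 -0.01]
rotvec deg (in current tool) [-0.01  0.01  0.  ]
```

arm_command(
  series=[
    [0,0,0,0,0,0],
    [0,0,0,0,0,0],
    [0,0,0,0,0,0],
    [0,0,0,0,0,0],
    [-1,0,0,0,0,0],
    [-2,0,0,0,0,0],
    [-3,0,0,0,0,0],
    [-3,0,0,0,0,0],
  ],
  fingers=3,
)

```text
t: 14.23
ee_pos: [0.6032, 0.2371, 0.1236]
tcp_rot: [0.707, 0.006, 0.708, -0.006]
wrist_force: [1.2, 0.1, -0.0]
width: 0.327
```

arm_command(
  series=[
    [-3,-2.5,-0.3,0,0,0],
    [0,-3,-0.3,0,0,0],
    [0,-3,-0.3,0,0,0],
    [0,-3,-0.3,0,0,0],
    [0,-3,-0.3,0,0,0],
    [0,-3,-0.3,0,0,0],
    [0,-3,-0.3,0,0,0],
    [0,-3,-0.3,0,0,0],
  ],
)

```text
t: 14.9
ee_pos: [0.5757, 0.0015, 0.1536]
tcp_rot: [0.708, 0.006, 0.707, -0.006]
wrist_force: [0.5, -0.0, 0.2]
width: 0.328
```

arm_command(
  series=[
    [0,-3,-0.3,0,0,0],
    [0,-3,-0.3,0,0,0],
    [0,-3,-0.3,0,0,0],
    [0,-3,-0.3,0,0,0],
    [0,-3,-0.3,0,0,0],
    [0,-3,-0.3,0,0,0],
    [0,-3,-0.3,0,0,0],
    [0,-3,-0.3,0,0,0],
  ],
  fingers=5,
)

```text
t: 15.57
ee_pos: [0.5476, -0.2381, 0.1536]
tcp_rot: [0.707, 0.006, 0.707, -0.006]
wrist_force: [0.8, 0.1, 0.3]
width: 0.542
```

arm_command(
  series=[
    [0,0,0,6.7,0,0],
    [0,0,0,6.7,0,0],
    [0,0,0,6.7,0,0],
    [0,0,0,6.7,0,0],
    [0,0,0,6.7,0,0],
    [0,0,0,6.7,0,0],
    [0,0,0,6.7,0,0],
    [0,0,0,6.7,0,0],
  ],
)

```text
t: 16.23
ee_pos: [0.548, -0.2366, 0.1535]
tcp_rot: [0.628, 0.326, 0.627, -0.326]
wrist_force: [-0.5, -0.2, -0.4]
width: 0.548
```

arm_command(
  series=[
    [0,0,0,6.7,0,0],
    [0,0,0,6.7,0,0],
    [0,0,0,6.7,0,0],
    [0,0,0,6.7,0,0],
    [0,0,0,6.7,0,0],
    [0,0,0,6.7,0,0],
    [0,0,0,0,0,0],
    [0,0,0,0,0,0],
  ],
)

```text
t: 16.9
ee_pos: [0.548, -0.2365, 0.153]
tcp_rot: [0.48, 0.519, 0.48, -0.519]
wrist_force: [-0.1, 1.1, -0.6]
width: 0.544
```

```bash
python3 - <<'E'
from h import *
np.set_printoptions(suppress=True,precision=4)
o=st(); f=eyes.grab_frame("wrist"); cv2.imwrite("pics/w10.png",f["image"])
t=eyes.grab_frame("top"); crop(t["image"],190,145,440,260,3,"t10.png")
s=eyes.grab_frame("scene"); crop(s["image"],220,170,470,290,3,"s10.png")
delta((.5541,-.2361,.1),-95.2)
E
```

```text
t 16.9 pos [ 0.548  -0.2365  0.153 ] zyaw -94.54 tilt x [ 0.0003 -0.     -1.    ] w 5.0 F [-0.1  1.1 -0.6] q7 -0.8
shift cm [ 5.29  0.61 -0.1 ]
rotvec deg (in current tool) [ 0.58 -0.03 -0.03]
```

View pics/w10.png

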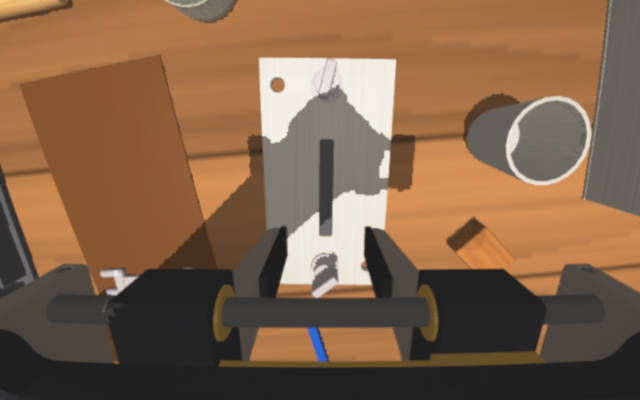

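View pics/t10.png

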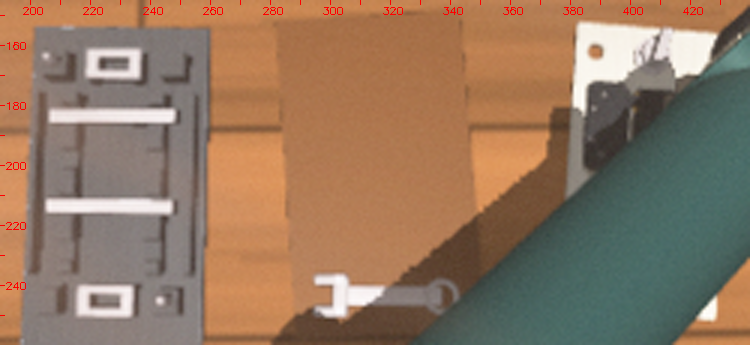

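View pics/s10.png

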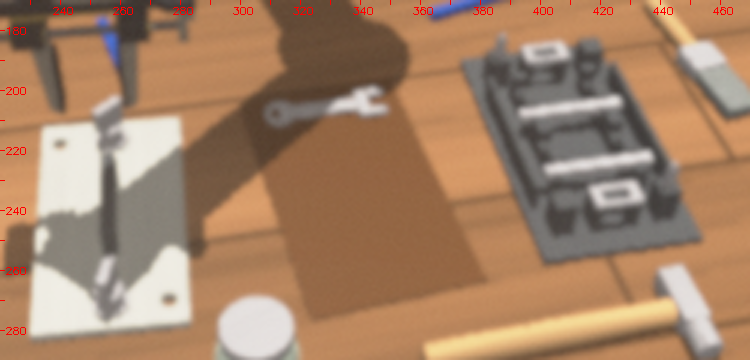

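Both bars are in their cradles, at rows 183 and 213 in the top view. The cover's handle runs (326,140)–(326,236) between the fingers in the wrist view, and the cover is where I measured it. Descending on the handle.

arm_command(
  series=[
    [1.5,0.3,-0.1,0.6,0,0],
    [1.5,0.3,0,0,0,0],
    [1.5,0,0,0,0,0],
    [1.5,0,0,0,0,0],
    [1.5,0,0,0,0,0],
    [0,0,0,0,0,0],
    [0,0,0,0,0,0],
    [0,0,0,0,0,0],
  ],
)

```text
t: 17.72
ee_pos: [0.5539, -0.2367, 0.0777]
tcp_rot: [-0.476, -0.523, -0.476, 0.523]
wrist_force: [1.0, -0.4, 0.8]
width: 0.543
```

```bash
python3 - <<'E'
from h import *
np.set_printoptions(suppress=True,precision=4)
o=st(); f=eyes.grab_frame("wrist"); crop(f["image"],190,40,480,300,2,"w11.png",20)
delta((.5541,-.2361,.02),-95.2)
E
```

```text
t 17.72 pos [ 0.5539 -0.2367  0.0777] zyaw -95.38 tilt x [ 0.0001 -0.0005 -1.    ] w 4.99 F [ 1.  -0.4  0.8] q7 -0.74
shift cm [ 5.81 -0.03 -0.07]
rotvec deg (in current tool) [-0.17  0.03 -0.06]
```

View pics/w11.png

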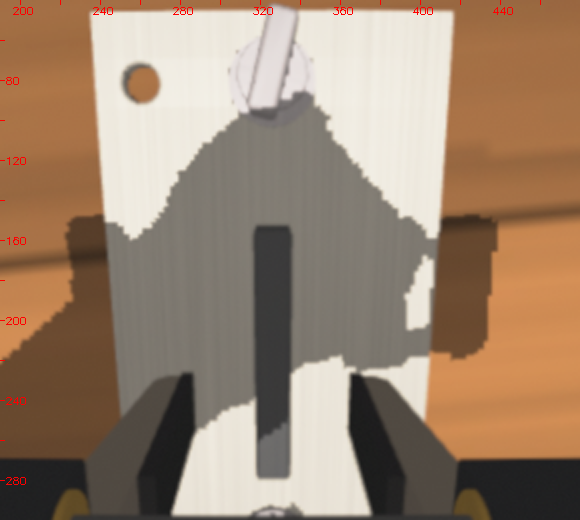

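arm_command(
  series=[
    [1.5,0,-0.1,0,0,0],
    [1.5,0,0,0,0,0],
    [1.5,0,0,0,0,0],
    [1.2,0,0,0,0,0],
    [0,0,0,0,0,0],
    [0,0,0,0,0,0],
  ],
)

```text
t: 18.27
ee_pos: [0.5532, -0.2352, 0.0194]
tcp_rot: [-0.475, -0.522, -0.477, 0.523]
wrist_force: [-0.4, -0.3, -0.2]
width: 0.546
```

arm_command(
  series=[
    [0,0,0,0,0,0],
    [0,0,0,0,0,0],
    [0,0,0,0,0,0],
    [0,0,0,0,0,0],
    [0,0,0,0,0,0],
    [0,0,0,0,0,0],
    [0,0,0,0,0,0],
    [0,0,0,0,0,0],
  ],
  fingers=0,
)

```text
t: 18.93
ee_pos: [0.5542, -0.2361, 0.021]
tcp_rot: [-0.477, -0.523, -0.475, 0.523]
wrist_force: [-0.6, -2.7, 1.7]
width: 0.15
```

```bash
python3 - <<'E'
from h import *
np.set_printoptions(suppress=True,precision=4)
o=st(); f=eyes.grab_frame("wrist"); crop(f["image"],190,40,480,300,2,"w12.png",20)
E
```

```text
t 18.93 pos [ 0.5542 -0.2361  0.021 ] zyaw -95.38 tilt x [ 0.0008 -0.0013 -1.    ] w 1.38 F [-0.6 -2.7  1.7] q7 -0.69
```

View pics/w12.png

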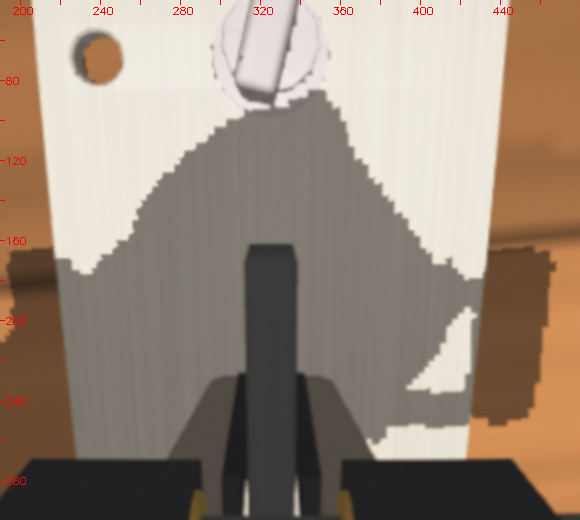

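Handle gripped at 13.8 mm. Lifting gently and checking that it stays level.

arm_command(
  series=[
    [-0.5,0,0,0,0,0],
    [-1,0,0,0,0,0],
    [-1,0,0,0,0,0],
    [-1,0,0,0,0,0],
    [-1,0,0,0,0,0],
    [-0.5,0,0,0,0,0],
    [0,0,0,0,0,0],
    [0,0,0,0,0,0],
  ],
)

```text
t: 19.65
ee_pos: [0.5542, -0.2349, 0.071]
tcp_rot: [0.476, 0.523, 0.476, -0.522]
wrist_force: [-0.2, 0.5, -6.4]
width: 0.147
```

```bash
python3 - <<'E'
from h import *
np.set_printoptions(suppress=True,precision=4)
o=st(); f=eyes.grab_frame("wrist"); crop(f["image"],190,40,480,300,2,"w13.png",20)
s=eyes.grab_frame("scene"); crop(s["image"],200,150,300,290,5,"s13.png")
E
```

```text
t 19.65 pos [ 0.5542 -0.2349  0.071 ] zyaw -95.33 tilt x [ 0.0007  0.0003 -1.    ] w 1.35 F [-0.2  0.5 -6.4] q7 -0.74
```

View pics/w13.png

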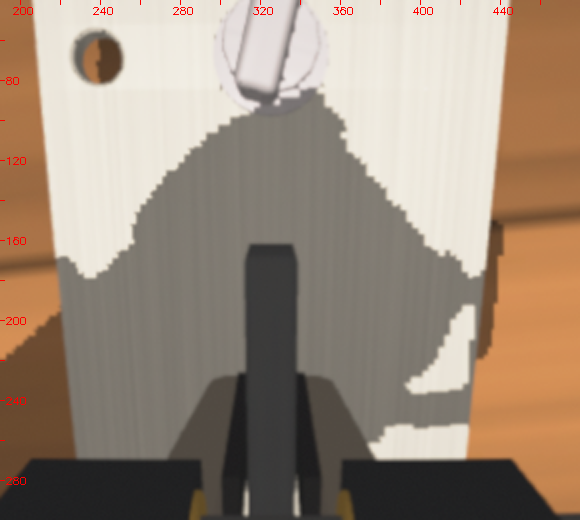

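View pics/s13.png

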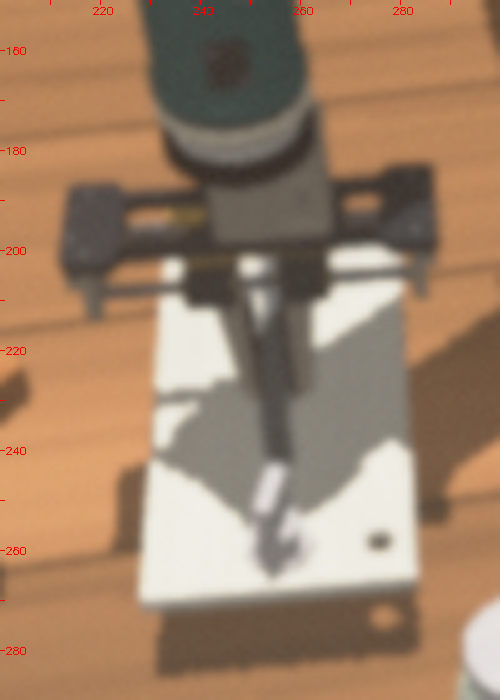

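The cover is level and hasn't shifted in the grip; the hole is still at (239,69). Raising it and carrying it over the fixture.

arm_command(
  series=[
    [-1,0,0,0,0,0],
    [-2,0,0,0,0,0],
    [-2,0,0,0,0,0],
    [-2,0,0,0,0,0],
    [-1.5,0,0,0,0,0],
    [-0.5,0,0,0,0,0],
    [0,0,0,0,0,0],
    [0,0,0,0,0,0],
  ],
)

```text
t: 20.42
ee_pos: [0.5537, -0.2347, 0.1601]
tcp_rot: [0.476, 0.523, 0.477, -0.523]
wrist_force: [-0.5, -0.3, -6.6]
width: 0.152
```

```bash
python3 - <<'E'
from h import *
np.set_printoptions(suppress=True,precision=4)
o=st(); f=eyes.grab_frame("wrist")
m=yaw(o); z=o["ee_pos"][2]
p=pix2plane(f,[(238.7,68.7)],z-.011,o)[0]
d=p-o["ee_pos"]; print("hole rel world",d)
a=np.radians(-5.33);c,s=np.cos(a),np.sin(a); e=np.array([c*.104-s*.052,s*.104+c*.052]); print("expected if tcp at centre",e)
delta((.5437,.2387,z),-90.95)
E
```

```text
t 20.42 pos [ 0.5537 -0.2347  0.1601] zyaw -95.34 tilt x [-0.0006  0.0007 -1.    ] w 1.4 F [-0.5 -0.3 -6.6] q7 -0.82
hole rel world [ 0.1103  0.0409 -0.011 ]
expected if tcp at centre [0.1084 0.0421]
shift cm [ -0.    -5.37 -47.03]
rotvec deg (in current tool) [-4.39 -0.05  0.09]
```

arm_command(
  series=[
    [0,-0.1,-1,0,0,0],
    [0,-0.2,-2,0,0,0],
    [0,-0.3,-2.5,0,0,0],
    [0,-0.3,-2.5,0,0,0],
    [0,-0.3,-2.5,0,0,0],
    [0,-0.3,-2.5,0,0,0],
    [0,-0.3,-2.5,0,0,0],
    [0,-0.3,-2.5,0,0,0],
  ],
)

```text
t: 21.13
ee_pos: [0.5489, -0.0519, 0.1597]
tcp_rot: [-0.476, -0.522, -0.477, 0.523]
wrist_force: [0.3, 0.5, -5.7]
width: 0.152
```

arm_command(
  series=[
    [0,-0.3,-2.5,0,0,0],
    [0,-0.3,-2.5,0,0,0],
    [0,-0.3,-2.5,0,0,0],
    [0,-0.3,-2.5,0,0,0],
    [0,-0.3,-2.5,0,0,0],
    [0,-0.3,-2.5,0,0,0],
    [0,-0.3,-2.5,0,0,0],
    [0,-0.3,-2.5,0,0,0],
  ],
)

```text
t: 21.8
ee_pos: [0.5434, 0.1492, 0.1597]
tcp_rot: [-0.476, -0.522, -0.477, 0.523]
wrist_force: [0.6, 0.6, -6.3]
width: 0.151
```

arm_command(
  series=[
    [0,-0.3,-2.5,0,0,0],
    [0,-0.3,-2.5,0,0,0],
    [0,-0.2,-2,0,0,0],
    [0,-0.1,-1,-1.4,0,0],
    [0,0,0,-1.5,0,0],
    [0,0,0,-1.5,0,0],
    [0,0,0,0,0,0],
    [0,0,0,0,0,0],
  ],
)

```text
t: 22.47
ee_pos: [0.5433, 0.2257, 0.1608]
tcp_rot: [-0.495, -0.505, -0.495, 0.505]
wrist_force: [0.1, 0.2, -5.6]
width: 0.145
```

```bash
python3 - <<'E'
from h import *
np.set_printoptions(suppress=True,precision=4)
o=st(); f=eyes.grab_frame("wrist"); cv2.imwrite("pics/w14.png",f["image"])
t=eyes.grab_frame("top"); crop(t["image"],170,130,330,260,4,"t14.png")
delta((.5437,.2387,.16),-90.95)
E
```

```text
t 22.47 pos [0.5433 0.2257 0.1608] zyaw -91.12 tilt x [-0.     -0.0003 -1.    ] w 1.33 F [ 0.1  0.2 -5.6] q7 -1.54
shift cm [ 0.08  0.01 -1.25]
rotvec deg (in current tool) [-0.15 -0.   -0.  ]
```

View pics/w14.png

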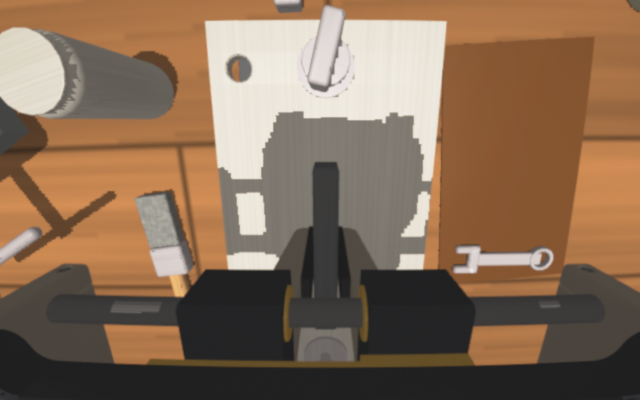

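View pics/t14.png

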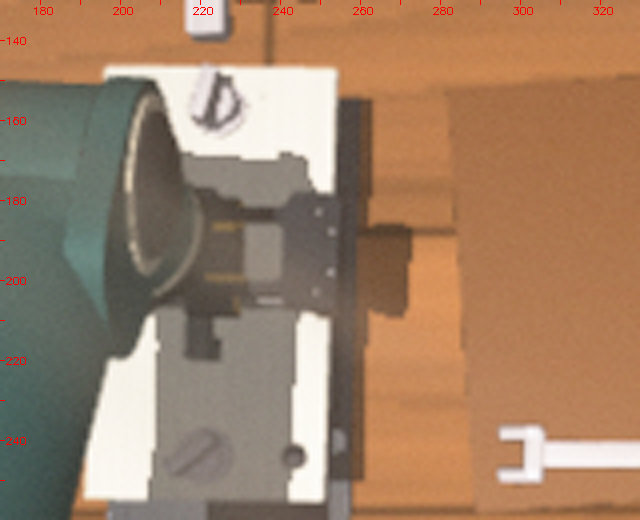

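arm_command(
  series=[
    [0,0,-0.6,-0.1,0,0],
    [0,0,-0.6,0,0,0],
    [1,0,0,0,0,0],
    [1.5,0,0,0,0,0],
    [1.5,0,0,0,0,0],
    [1,0,0,0,0,0],
    [0,0,0,0,0,0],
    [0,0,0,0,0,0],
  ],
)

```text
t: 23.23
ee_pos: [0.5428, 0.2391, 0.1094]
tcp_rot: [-0.496, -0.503, -0.496, 0.505]
wrist_force: [1.1, 0.4, -6.0]
width: 0.152
```

```bash
python3 - <<'E'
from h import *
np.set_printoptions(suppress=True,precision=4)
o=st(); f=eyes.grab_frame("wrist"); crop(f["image"],190,0,480,260,2,"w15.png",20)
t=eyes.grab_frame("top"); crop(t["image"],180,140,280,265,6,"t15.png")
delta((.5437,.2387,.11),-90.95)
fx=lambda p:(.5437+p[0]*.99986+p[1]*.0166,.2387+p[1]*.99986-p[0]*.0166,p[2])
P=[fx((.104,.052,.074)),fx((-.104,-.052,.074))]
print("pins in wrist",proj(f,P,o),"top",proj(t,P))
print("holes top-surface if aligned: top",proj(t,[fx((.104,.052,o["ee_pos"][2]-.011)),fx((-.104,-.052,o["ee_pos"][2]-.011))]))
E
```

```text
t 23.23 pos [0.5428 0.2391 0.1094] zyaw -90.89 tilt x [-0.0017 -0.0017 -1.    ] w 1.39 F [ 1.1  0.4 -6. ] q7 -1.51
shift cm [ 0.09 -0.02  0.08]
rotvec deg (in current tool) [ 0.07  0.01 -0.05]
pins in wrist [[248.3301  76.6483]
 [383.7016 332.5236]] top [[205.2413 163.4549]
 [243.3672 245.1051]]
holes top-surface if aligned: top [[202.9662 161.4838]
 [241.8414 244.819 ]]
```

View pics/w15.png

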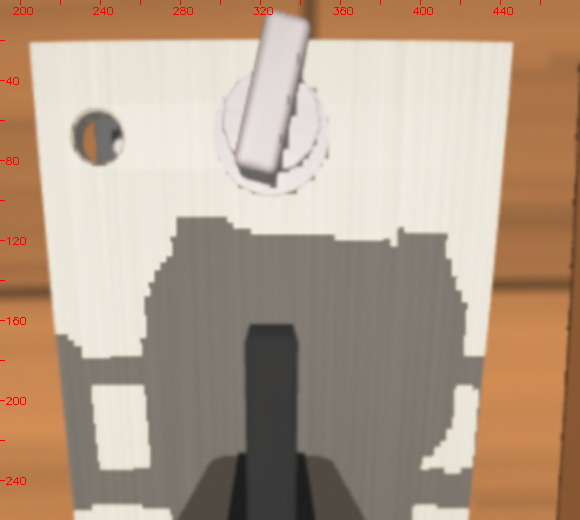

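View pics/t15.png

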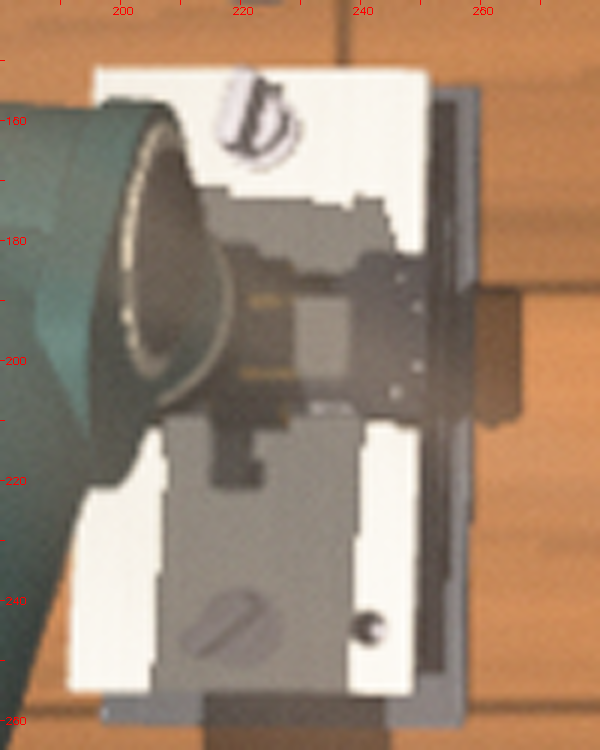

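```bash
python3 - <<'E'
from h import *
np.set_printoptions(suppress=True,precision=4)
o=st(); f=eyes.grab_frame("wrist"); crop(f["image"],220,40,270,90,12,"w16.png",5)
t=eyes.grab_frame("top"); crop(t["image"],225,230,260,260,16,"t16.png",5)
E
```

```text
t 23.33 pos [0.5439 0.2395 0.1109] zyaw -90.88 tilt x [ 0.0009 -0.0001 -1.    ] w 1.36 F [ 0.4  0.4 -5.3] q7 -1.51
```

View pics/w16.png

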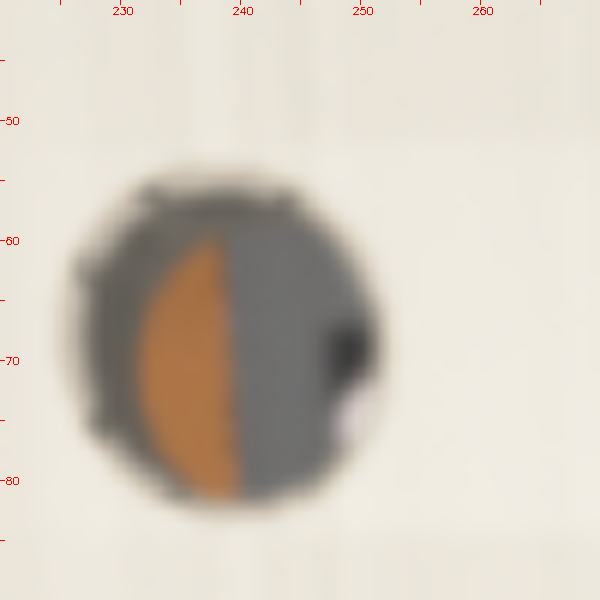

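View pics/t16.png

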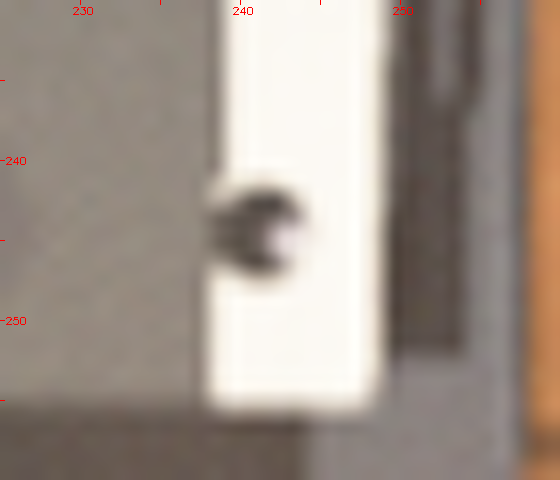

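```bash
python3 - <<'E'
from h import *
np.set_printoptions(suppress=True,precision=4)
o=st(); f=eyes.grab_frame("wrist")
h=pix2plane(f,[(238.9,68.5)],o["ee_pos"][2]-.011,o)[0]
for u in (250,251,252): print(pix2plane(f,[(u,74.5)],.074,o)[0]-h)
print(h)
E
```

```text
t 23.43 pos [0.544  0.2398 0.1113] zyaw -90.87 tilt x [ 0.0013  0.0006 -1.    ] w 1.38 F [-0.4  0.9 -6.7] q7 -1.51
[ 0.0006  0.0001 -0.0263]
[ 0.0006 -0.0006 -0.0263]
[ 0.0006 -0.0013 -0.0263]
[0.6509 0.2891 0.1003]
```

Wrist and top views agree that hole and pin line up to about 1 mm. I'll make a small correction and lower until the pins engage.

arm_command(
  series=[
    [0,0,0.1,0,0,0],
    [0.6,0,0,0,0,0],
    [0.6,0,0,0,0,0],
    [0.5,0,0,0,0,0],
    [0.3,0,0,0,0,0],
    [0,0,0,0,0,0],
    [0,0,0,0,0,0],
    [0,0,0,0,0,0],
  ],
)

```text
t: 24.15
ee_pos: [0.5435, 0.2388, 0.0907]
tcp_rot: [0.496, 0.504, 0.496, -0.504]
wrist_force: [-0.1, -0.4, -5.8]
width: 0.149
```

```bash
python3 - <<'E'
from h import *
np.set_printoptions(suppress=True,precision=4)
o=st(); f=eyes.grab_frame("wrist"); crop(f["image"],220,40,270,90,12,"w17.png",5)
t=eyes.grab_frame("top"); crop(t["image"],225,230,260,260,16,"t17.png",5)
delta((.5437,.2387,.065),-90.95)
E
```

```text
t 24.15 pos [0.5435 0.2388 0.0907] zyaw -90.86 tilt x [ 0.0003 -0.0001 -1.    ] w 1.37 F [-0.1 -0.4 -5.8] q7 -1.49
shift cm [2.58 0.01 0.02]
rotvec deg (in current tool) [ 0.1  -0.01 -0.03]
```

View pics/w17.png

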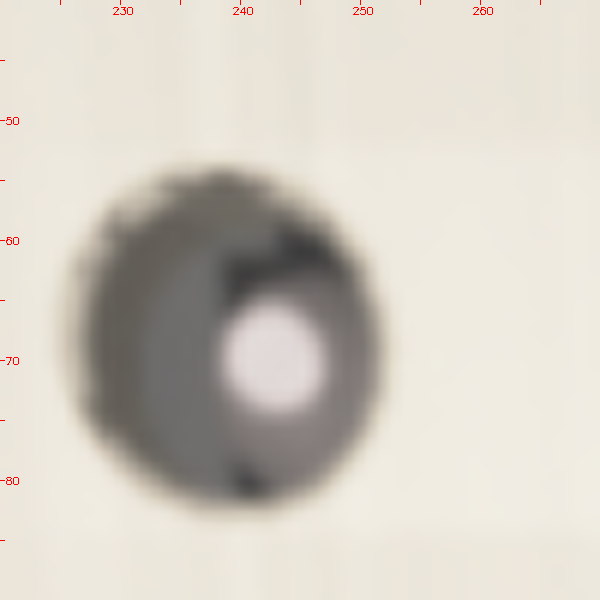

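View pics/t17.png

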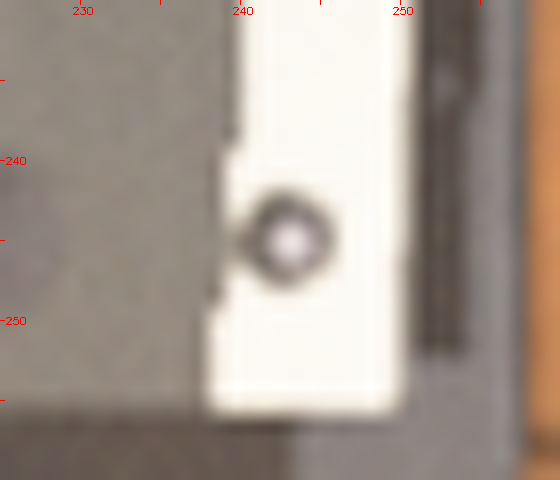

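Both pins show centred in their holes. Lowering slowly to home.

arm_command(
  series=[
    [0.5,0,0,0,0,0],
    [0.5,0,0,0,0,0],
    [0.4,0,0,0,0,0],
    [0.3,0,0,0,0,0],
    [0.3,0,0,0,0,0],
    [0,0,0,0,0,0],
    [0,0,0,0,0,0],
  ],
)

```text
t: 24.83
ee_pos: [0.5432, 0.2387, 0.0704]
tcp_rot: [-0.496, -0.504, -0.496, 0.504]
wrist_force: [0.1, -0.3, -6.8]
width: 0.149
```

arm_command(
  series=[
    [0.2,0,0,0,0,0],
    [0.2,0,0,0,0,0],
    [0.1,0,0,0,0,0],
    [0,0,0,0,0,0],
    [0,0,0,0,0,0],
  ],
)

```text
t: 25.25
ee_pos: [0.5433, 0.2388, 0.0656]
tcp_rot: [-0.496, -0.504, -0.496, 0.504]
wrist_force: [0.5, -0.7, -6.5]
width: 0.149
```

```bash
python3 - <<'E'
from h import *
np.set_printoptions(suppress=True,precision=4)
o=st(); f=eyes.grab_frame("wrist"); crop(f["image"],190,0,480,260,2,"w18.png",20)
s=eyes.grab_frame("scene"); crop(s["image"],360,140,480,270,5,"s18.png")
E
```

```text
t 25.25 pos [0.5433 0.2388 0.0656] zyaw -90.85 tilt x [-0. -0. -1.] w 1.37 F [ 0.5 -0.7 -6.5] q7 -1.47
```

View pics/w18.png

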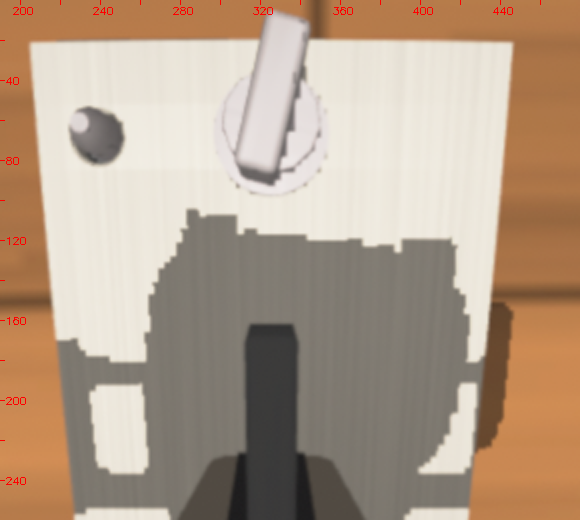

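View pics/s18.png

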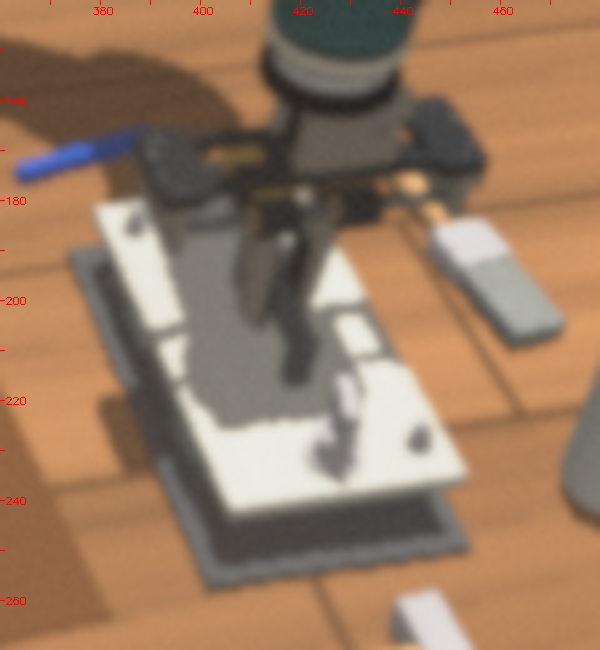

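arm_command(
  series=[
    [0.1,0,0,0,0,0],
    [0.1,0,0,0,0,0],
    [0,0,0,0,0,0],
    [0,0,0,0,0,0],
  ],
)

```text
t: 25.68
ee_pos: [0.5435, 0.239, 0.065]
tcp_rot: [0.496, 0.504, 0.497, -0.503]
wrist_force: [-4.2, -1.3, 5.1]
width: 0.153
```

The wrist force has gone from -6.5 N to +5 N at TCP z 0.065, so the cover is seated on the posts. Opening the fingers and rising to inspect.

arm_command(
  series=[
    [0,0,0,0,0,0],
    [0,0,0,0,0,0],
    [0,0,0,0,0,0],
    [0,0,0,0,0,0],
    [0,0,0,0,0,0],
    [-1,0,0,0,0,0],
    [-2,0,0,0,0,0],
    [-2,0,0,0,0,0],
  ],
  fingers=4,
)

```text
t: 26.35
ee_pos: [0.5431, 0.2384, 0.1143]
tcp_rot: [-0.496, -0.503, -0.496, 0.504]
wrist_force: [0.2, 0.1, -0.0]
width: 0.44
```

arm_command(
  series=[
    [-2,0,0,0,0,0],
    [-2,0,0,0,0,0],
    [-1,0,0,0,0,0],
    [0,0,0,0,0,0],
    [0,0,0,0,0,0],
    [0,0,0,0,0,0],
  ],
)

```text
t: 26.85
ee_pos: [0.5425, 0.2389, 0.1627]
tcp_rot: [-0.496, -0.503, -0.497, 0.504]
wrist_force: [0.3, 0.1, 0.5]
width: 0.434
```

```bash
python3 - <<'E'
from h import *
np.set_printoptions(suppress=True,precision=4)
o=st(); f=eyes.grab_frame("wrist"); crop(f["image"],190,0,480,290,2,"w19.png",20)
t=eyes.grab_frame("top"); crop(t["image"],180,140,280,265,6,"t19.png")
fx=lambda p:(.5437+p[0]*.99986+p[1]*.0166,.2387+p[1]*.99986-p[0]*.0166,p[2])
print(proj(t,[fx((.13,.07,.054)),fx((.13,-.07,.054)),fx((-.13,-.07,.054)),fx((-.13,.07,.054)),fx((-.104,-.052,.054)),fx((.104,0,.1)),fx((-.104,0,.1))]))
E
```

```text
t 26.85 pos [0.5425 0.2389 0.1627] zyaw -90.83 tilt x [-0.0014 -0.0005 -1.    ] w 3.99 F [0.3 0.1 0.5] q7 -1.56
[[200.5778 155.209 ]
 [254.0238 155.7139]
 [251.359  255.6274]
 [196.4036 255.1547]
 [244.5722 245.331 ]
 [223.4944 161.5407]
 [220.5602 244.6181]]
```

View pics/w19.png

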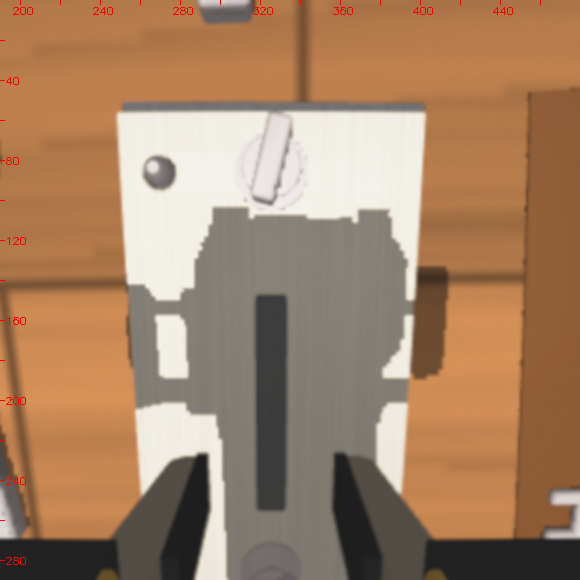

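View pics/t19.png

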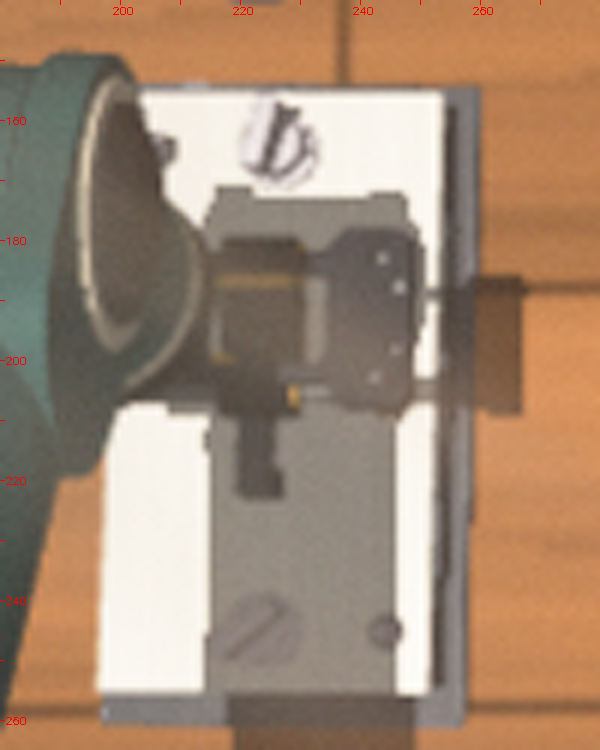

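The cover is home: its corners are within about 0.7 px of the predicted home pose, and the pins poke through the holes. Next I'll measure the far stud's wing.

```bash
python3 - <<'E'
from h import *
o=st(); f=eyes.grab_frame("wrist"); crop(f["image"],295,45,360,115,8,"w20.png",5)
E
```

```text
t 26.95 pos [0.5426 0.2386 0.1624] zyaw -90.85 tilt x [-0.0017 -0.0011 -1.    ] w 3.97 F [0.1 0.7 0.3] q7 -1.56
```

View pics/w20.png

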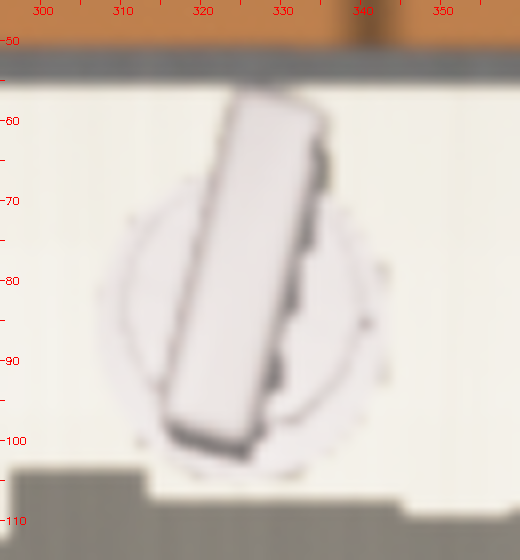

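```bash
python3 - <<'E'
from h import *
np.set_printoptions(suppress=True,precision=4)
o=st(); f=eyes.grab_frame("wrist")
p=pix2plane(f,[(324.5,56),(335.5,58.5),(326.5,100),(315.5,97.5)],.104,o); print(p, p.mean(0))
d=(p[0]+p[1]-p[2]-p[3])/2; print(np.linalg.norm(d),np.degrees(np.arctan2(d[1],d[0])))
print(o["joint_pos"].round(2))
delta((.6477,.2370,.1624))
E
```

```text
t 27.0 pos [0.5427 0.2386 0.1625] zyaw -90.86 tilt x [-0.0015 -0.0011 -1.    ] w 3.97 F [-0.5 -0.8  0.7] q7 -1.56
[[0.6652 0.2365 0.104 ]
 [0.6634 0.2284 0.104 ]
 [0.6339 0.2355 0.104 ]
 [0.6359 0.2439 0.104 ]] [0.6496 0.2361 0.104 ]
0.0302778391523745 -13.805967878972481
[-1.17  0.59  0.96  1.84 -0.56  1.02 -1.56]
shift cm [ 0.02 10.49 -0.  ]
```

Wing at world yaw -13.8°, on axis at about (0.6477, 0.237). I'll turn the wrist by -167° so the unlocking and locking turns stay clear of the joint limit.

arm_command(
  series=[
    [0,0,0,-6.9,0,0],
    [0,0,0,-6.9,0,0],
    [0,0,0,-6.9,0,0],
    [0,0,0,-6.9,0,0],
    [0,0,0,-6.9,0,0],
    [0,0,0,-6.9,0,0],
    [0,0,0,-6.9,0,0],
    [0,0,0,-6.9,0,0],
  ],
  fingers=3,
)

```text
t: 27.72
ee_pos: [0.5431, 0.2386, 0.163]
tcp_rot: [0.674, 0.214, 0.674, -0.215]
wrist_force: [0.2, -0.4, -0.7]
width: 0.328
```

arm_command(
  series=[
    [0,0,0,-6.9,0,0],
    [0,0,0,-6.9,0,0],
    [0,0,0,-6.9,0,0],
    [0,0,0,-6.9,0,0],
    [0,0,0,-6.9,0,0],
    [0,0,0,-6.9,0,0],
    [0,0,0,-6.9,0,0],
    [0,0,0,-6.9,0,0],
  ],
)

```text
t: 28.38
ee_pos: [0.5431, 0.2385, 0.163]
tcp_rot: [0.696, -0.122, 0.697, 0.122]
wrist_force: [0.5, -0.1, 0.6]
width: 0.325
```

arm_command(
  series=[
    [0,0,0,-6.9,0,0],
    [0,0,0,-6.9,0,0],
    [0,0,0,-6.9,0,0],
    [0,0,0,-6.9,0,0],
    [0,0,0,-6.9,0,0],
    [0,0,0,-6.9,0,0],
    [0,0,0,-6.9,0,0],
    [0,0,0,-6.9,0,0],
  ],
)

```text
t: 29.05
ee_pos: [0.5431, 0.2385, 0.1629]
tcp_rot: [0.56, -0.431, 0.561, 0.431]
wrist_force: [-0.3, -0.2, 0.7]
width: 0.332
```

```bash
python3 - <<'E'
from h import *
np.set_printoptions(suppress=True,precision=4)
o=st(); print(o["joint_pos"].round(2))
delta((.6477,.2370,.14),76.2)
E
```

```text
t 29.05 pos [0.5431 0.2385 0.1629] zyaw 75.07 tilt x [-0.0009 -0.0006 -1.    ] w 3.05 F [-0.3 -0.2  0.7] q7 0.96
[-0.68  0.43  0.27  1.81 -0.14  0.92  0.96]
shift cm [  2.28 -10.15   2.56]
rotvec deg (in current tool) [-1.13 -0.05 -0.04]
```

arm_command(
  series=[
    [0.2,-2,0.5,-0.6,0,0],
    [0.3,-2,0.5,0,0,0],
    [0.4,-2,0.5,0,0,0],
    [0.5,-2,0.5,0,0,0],
    [0.5,-2,0.5,0,0,0],
    [0,0,0,0,0,0],
    [0,0,0,0,0,0],
    [0,0,0,0,0,0],
  ],
)

```text
t: 29.72
ee_pos: [0.6455, 0.2374, 0.1439]
tcp_rot: [0.559, -0.432, 0.56, 0.432]
wrist_force: [-0.5, -0.2, 0.4]
width: 0.328
```

```bash
python3 - <<'E'
from h import *
np.set_printoptions(suppress=True,precision=4)
o=st(); f=eyes.grab_frame("wrist"); crop(f["image"],180,60,480,330,2,"w21.png",20)
delta((.6477,.2370,.076),76.2)
E
```

```text
t 29.72 pos [0.6455 0.2374 0.1439] zyaw 75.34 tilt x [-0.0017 -0.0004 -1.    ] w 3.02 F [-0.5 -0.2  0.4] q7 1.05
shift cm [ 6.83 -0.25 -0.  ]
rotvec deg (in current tool) [-0.83 -0.02 -0.07]
```

View pics/w21.png

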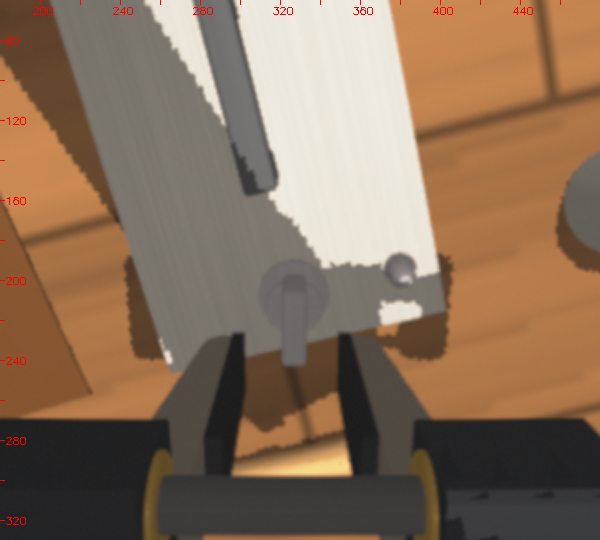

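The wing stands upright in the picture, centred between the fingers at (325,220). Descending to grip it.

arm_command(
  series=[
    [1.5,-0.2,0,-0.8,0,0],
    [1.5,0,0,0,0,0],
    [1.5,0,0,0,0,0],
    [1.3,0,0,0,0,0],
    [1,0,0,0,0,0],
    [0,0,0,0,0,0],
    [0,0,0,0,0,0],
    [0,0,0,0,0,0],
  ],
)

```text
t: 30.43
ee_pos: [0.6488, 0.2372, 0.0772]
tcp_rot: [0.557, -0.436, 0.556, 0.436]
wrist_force: [-0.3, -0.2, 0.5]
width: 0.325
```

```bash
python3 - <<'E'
from h import *
np.set_printoptions(suppress=True,precision=4)
o=st(); f=eyes.grab_frame("wrist"); crop(f["image"],180,60,480,330,2,"w22.png",20)
delta((.6477,.2370,.076),76.2)
t=eyes.grab_frame("top"); print(pix2plane(t,[(148,157)],.14))
E
```

```text
t 30.43 pos [0.6488 0.2372 0.0772] zyaw 76.16 tilt x [ 0.0011  0.0004 -1.    ] w 2.98 F [-0.3 -0.2  0.5] q7 1.08
shift cm [ 0.16  0.12 -0.05]
rotvec deg (in current tool) [-0.05  0.06  0.08]
[[0.6518 0.4128 0.14  ]]
```

View pics/w22.png

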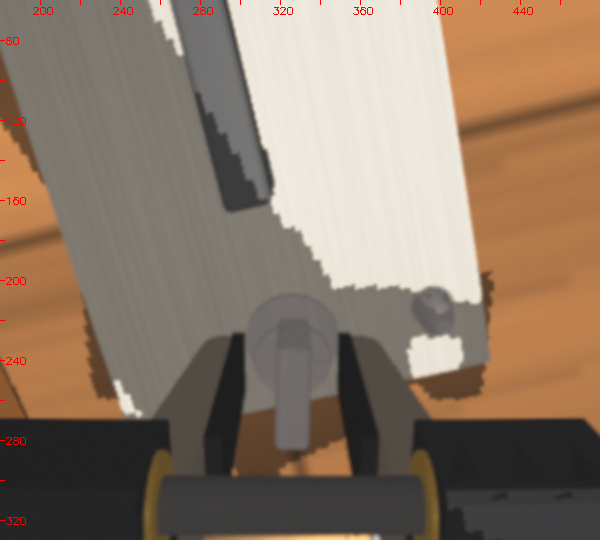

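arm_command(
  series=[
    [0.1,0.1,0,0,0,0],
    [0,0,0,0,0,0],
    [0,0,0,0,0,0],
    [0,0,0,0,0,0],
    [0,0,0,0,0,0],
    [0,0,0,0,0,0],
    [0,0,0,0,0,0],
    [0,0,0,0,0,0],
  ],
  fingers=0,
)

```text
t: 31.2
ee_pos: [0.6478, 0.2376, 0.0759]
tcp_rot: [0.557, -0.436, 0.556, 0.436]
wrist_force: [0.6, 0.8, 2.3]
width: 0.104
```

```bash
python3 - <<'E'
from h import *
np.set_printoptions(suppress=True,precision=4)
o=st()
delta((.6477,.2370,.076),-0.95)
E
```

```text
t 31.2 pos [0.6478 0.2376 0.0759] zyaw 76.16 tilt x [ 0.0011  0.0006 -1.    ] w 0.95 F [0.6 0.8 2.3] q7 1.08
shift cm [-0.01 -0.   -0.06]
rotvec deg (in current tool) [77.11  0.08  0.01]
```

Gripped, at 9.5 mm opening. Turning it +77° to bring the wing across the cover.

arm_command(
  series=[
    [0,0,0,6.4,0,0],
    [0,0,0,6.4,0,0],
    [0,0,0,6.4,0,0],
    [0,0,0,6.4,0,0],
    [0,0,0,6.4,0,0],
    [0,0,0,6.4,0,0],
    [0,0,0,6.4,0,0],
    [0,0,0,6.4,0,0],
  ],
)

```text
t: 31.87
ee_pos: [0.6488, 0.2387, 0.0763]
tcp_rot: [0.692, -0.151, 0.689, 0.152]
wrist_force: [3.4, 3.0, 2.8]
width: 0.106
```

arm_command(
  series=[
    [0,0,0,6.4,0,0],
    [0,0,0,6.4,0,0],
    [0,0,0,6.4,0,0],
    [0,0,0,6.7,0,0],
    [0,0,0,0,0,0],
    [0,0,0,0,0,0],
    [0,0,0,0,0,0],
    [0,0,0,0,0,0],
  ],
)

```text
t: 32.53
ee_pos: [0.6493, 0.2387, 0.0765]
tcp_rot: [0.709, 0.006, 0.705, -0.005]
wrist_force: [4.2, 1.5, 2.3]
width: 0.107
```

```bash
python3 - <<'E'
from h import *
np.set_printoptions(suppress=True,precision=4)
o=st();f=eyes.grab_frame("wrist"); crop(f["image"],180,60,480,330,2,"w23.png",20)
delta((.6477,.2370,.059),-0.95)
E
```

```text
t 32.53 pos [0.6493 0.2387 0.0765] zyaw -0.92 tilt x [ 0.0048  0.002  -1.    ] w 0.99 F [4.2 1.5 2.3] q7 -0.05
shift cm [ 1.75 -0.17 -0.17]
rotvec deg (in current tool) [ 0.03  0.27 -0.12]
```

View pics/w23.png

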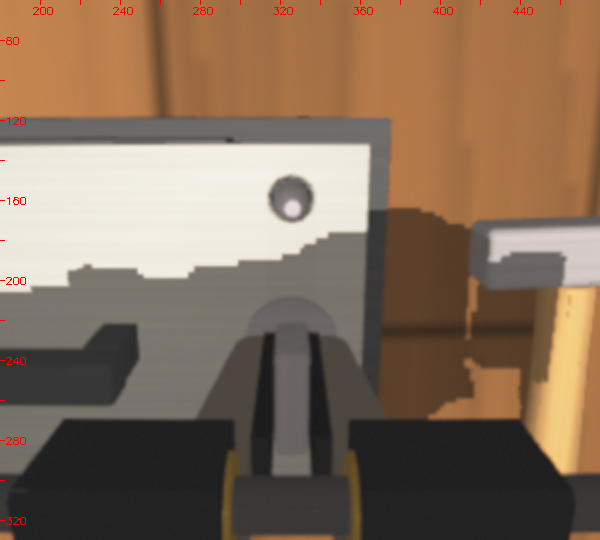

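The wing lies across the cover. Pushing down about 17 mm.

arm_command(
  series=[
    [0.4,0,0.1,0,0,0],
    [0.4,0,0,0,0,0],
    [0.4,0,0,0,0,0],
    [0.3,0,0,0,0,0],
    [0.2,0,0,0,0,0],
    [0,0,0,0,0,0],
    [0,0,0,0,0,0],
  ],
)

```text
t: 33.17
ee_pos: [0.6494, 0.2386, 0.0593]
tcp_rot: [0.708, 0.006, 0.706, -0.005]
wrist_force: [1.3, 4.0, 7.8]
width: 0.107
```

```bash
python3 - <<'E'
from h import *
np.set_printoptions(suppress=True,precision=4)
o=st();f=eyes.grab_frame("wrist"); crop(f["image"],180,60,480,330,2,"w24.png",20)
E
```

```text
t 33.17 pos [0.6494 0.2386 0.0593] zyaw -0.92 tilt x [ 0.0025  0.0021 -1.    ] w 0.98 F [1.3 4.  7.8] q7 -0.04
```

View pics/w24.png

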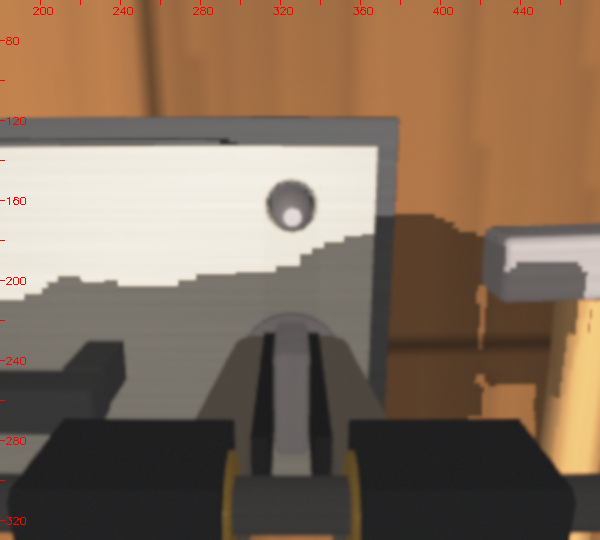

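The force is 7.8 N, which matches the spring at about 17 mm, and the wing hasn't slipped in the fingers, so the key is through the slot. Turning back a quarter, -90°.

arm_command(
  series=[
    [0,0,0,-6.4,0,0],
    [0,0,0,-6.4,0,0],
    [0,0,0,-6.4,0,0],
    [0,0,0,-6.4,0,0],
    [0,0,0,-6.4,0,0],
    [0,0,0,-6.4,0,0],
    [0,0,0,-6.4,0,0],
    [0,0,0,-6.4,0,0],
  ],
)

```text
t: 33.88
ee_pos: [0.6481, 0.238, 0.059]
tcp_rot: [0.639, -0.302, 0.639, 0.303]
wrist_force: [-0.3, 1.7, 6.8]
width: 0.109
```

arm_command(
  series=[
    [0,0,0,-6.4,0,0],
    [0,0,0,-6.4,0,0],
    [0,0,0,-6.4,0,0],
    [0,0,0,-6.4,0,0],
    [0,0,0,-6.5,0,0],
    [0,0,0,-6.5,0,0],
    [0,0,0,0,0,0],
    [0,0,0,0,0,0],
  ],
)

```text
t: 34.55
ee_pos: [0.6476, 0.2369, 0.0587]
tcp_rot: [0.505, -0.495, 0.505, 0.495]
wrist_force: [-2.0, 0.6, 7.5]
width: 0.109
```

```bash
python3 - <<'E'
from h import *
np.set_printoptions(suppress=True,precision=4)
o=st();f=eyes.grab_frame("wrist"); crop(f["image"],180,60,480,330,2,"w25.png",20)
E
```

```text
t 34.55 pos [0.6476 0.2369 0.0587] zyaw 88.87 tilt x [-0.0016  0.0001 -1.    ] w 1.0 F [-2.   0.6  7.5] q7 1.27
```

View pics/w25.png

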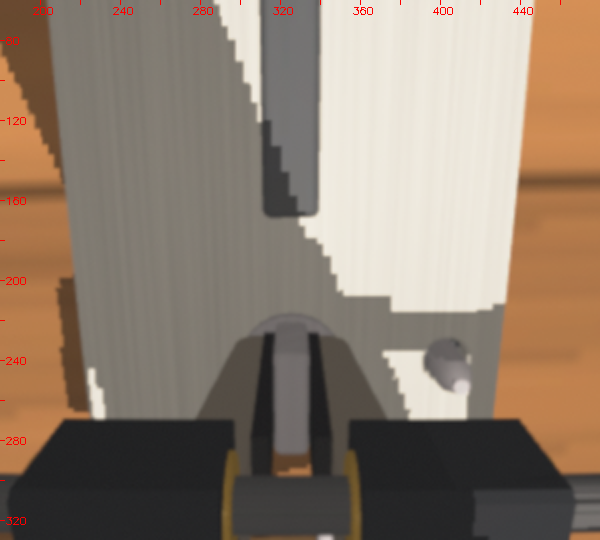

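The wing is in line with the handle, which is the locked direction. Easing up 2 mm, releasing, rising and checking.

arm_command(
  series=[
    [-0.1,0,0,0,0,0],
    [-0.1,0,0,0,0,0],
    [0,0,0,0,0,0],
    [0,0,0,0,0,0],
  ],
)

```text
t: 34.93
ee_pos: [0.6476, 0.2369, 0.0606]
tcp_rot: [0.504, -0.495, 0.505, 0.495]
wrist_force: [-1.5, -0.1, 7.5]
width: 0.109
```

arm_command(
  series=[
    [0,0,0,0,0,0],
    [0,0,0,0,0,0],
    [0,0,0,0,0,0],
    [0,0,0,0,0,0],
    [0,0,0,0,0,0],
    [-1.5,0,0,0,0,0],
    [-2,0,0,0,0,0],
    [-2,0,0,0,0,0],
  ],
  fingers=3,
)

```text
t: 35.6
ee_pos: [0.6466, 0.2366, 0.1149]
tcp_rot: [0.503, -0.494, 0.506, 0.496]
wrist_force: [-0.5, 0.4, -0.1]
width: 0.328
```

arm_command(
  series=[
    [-2,2,0,0,0,0],
    [-1,2.5,0,0,0,0],
    [0,3,0,0,0,0],
    [0,3,0,0,0,0],
    [0,3,0,0,0,0],
    [0,0,0,0,0,0],
    [0,0,0,0,0,0],
    [0,0,0,0,0,0],
  ],
)

```text
t: 36.27
ee_pos: [0.5138, 0.2399, 0.1458]
tcp_rot: [0.505, -0.495, 0.505, 0.495]
wrist_force: [0.2, -0.7, 0.4]
width: 0.326
```

```bash
python3 - <<'E'
from h import *
np.set_printoptions(suppress=True,precision=4)
o=st();f=eyes.grab_frame("wrist"); cv2.imwrite("pics/w26.png",f["image"])
s=eyes.grab_frame("scene"); crop(s["image"],360,140,480,270,5,"s26.png")
t=eyes.grab_frame("top"); crop(t["image"],180,140,280,265,6,"t26.png")
E
```

```text
t 36.27 pos [0.5138 0.2399 0.1458] zyaw 88.86 tilt x [ 0.0003 -0.0001 -1.    ] w 3.0 F [ 0.2 -0.7  0.4] q7 1.14
```

View pics/w26.png

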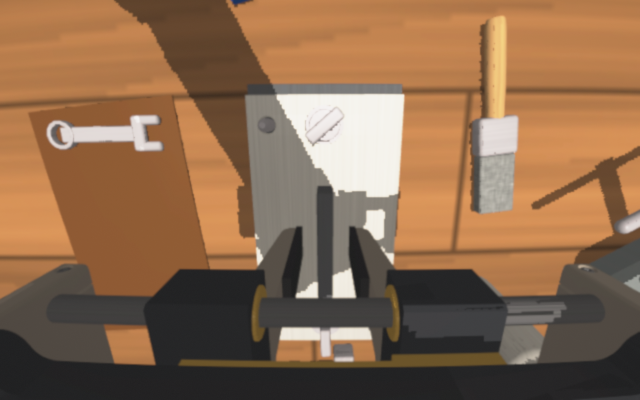

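View pics/s26.png

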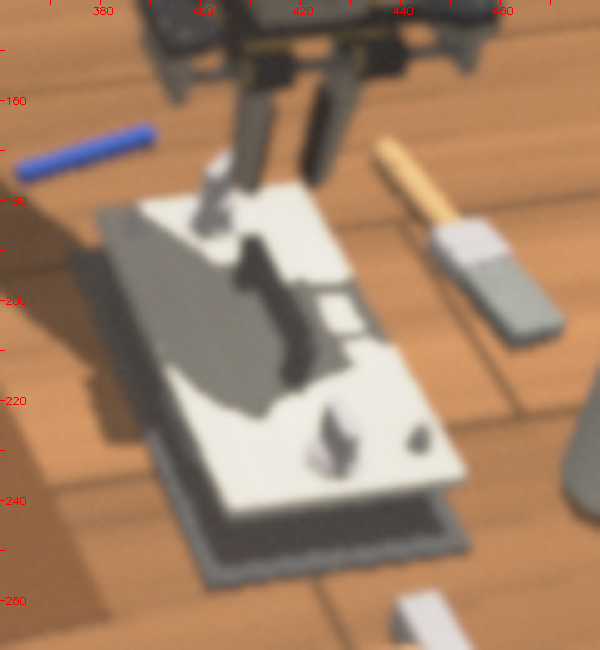

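View pics/t26.png

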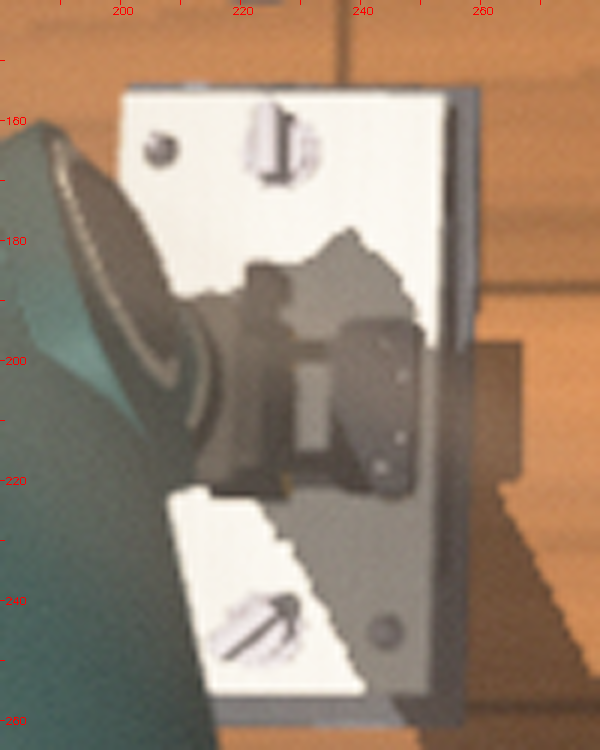

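The far stud now lies along the cover, and in the scene view it is visibly lower than the near one. Next I'll measure the near stud's wing at about (324,125).

```bash
python3 - <<'E'
from h import *
o=st(); f=eyes.grab_frame("wrist"); crop(f["image"],295,95,360,155,9,"w27.png",5)
E
```

```text
t 36.42 pos [0.5144 0.2395 0.1454] zyaw 88.79 tilt x [ 3.e-04 -4.e-04 -1.e+00] w 3.01 F [-0.3 -0.1  0.2] q7 1.14
```

View pics/w27.png

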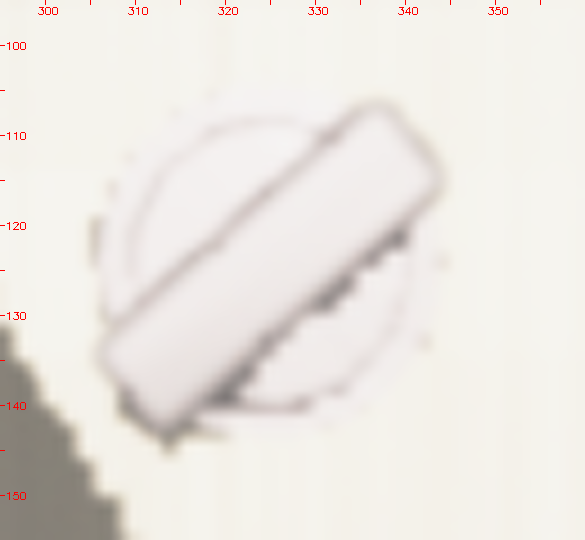

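```bash
python3 - <<'E'
from h import *
np.set_printoptions(suppress=True,precision=4)
o=st(); f=eyes.grab_frame("wrist")
p=pix2plane(f,[(337,106),(344,115.5),(313.5,143),(306,133)],.104,o); print(p, p.mean(0))
d=(p[0]+p[1]-p[2]-p[3])/2; print(np.linalg.norm(d),np.degrees(np.arctan2(d[1],d[0])))
print(o["joint_pos"].round(2))
E
```

```text
t 36.47 pos [0.5142 0.2396 0.1454] zyaw 88.79 tilt x [ 0.0001 -0.0004 -1.    ] w 2.96 F [-0.4  0.1 -0.5] q7 1.14
[[0.4291 0.2491 0.104 ]
 [0.4358 0.254  0.104 ]
 [0.4549 0.2315 0.104 ]
 [0.4475 0.2262 0.104 ]] [0.4418 0.2402 0.104 ]
0.029463417286450824 129.55225546691847
[-0.64  0.41  0.19  1.88 -0.1   0.86  1.14]
```

Wing at world yaw -50.4°, on axis at about (0.440, 0.240). Moving over it and turning +49°.

arm_command(
  series=[
    [0,1.8,0,0,0,0],
    [0,1.8,0,0,0,0],
    [0,1.8,0,0,0,0],
    [0,1.8,0,0,0,0],
    [0,0,0,7,0,0],
    [0,0,0,7,0,0],
    [0,0,0,7,0,0],
    [0,0,0,7,0,0],
  ],
)

```text
t: 37.18
ee_pos: [0.4418, 0.2413, 0.1456]
tcp_rot: [0.611, -0.356, 0.611, 0.356]
wrist_force: [0.5, -1.2, -0.8]
width: 0.325
```

arm_command(
  series=[
    [0,0,0,7,0,0],
    [0,0,0,7,0,0],
    [0,0,0,7,0,0],
    [0,0,0,0,0,0],
    [0,0,0,0,0,0],
    [0,0,0,0,0,0],
  ],
)

```text
t: 37.68
ee_pos: [0.4415, 0.2414, 0.1455]
tcp_rot: [0.664, -0.242, 0.664, 0.242]
wrist_force: [-0.6, -0.9, 0.3]
width: 0.329
```

```bash
python3 - <<'E'
from h import *
np.set_printoptions(suppress=True,precision=4)
o=st(); f=eyes.grab_frame("wrist"); crop(f["image"],180,60,480,330,2,"w28.png",20)
delta((.4402,.2404,.076),39.6); print(o["joint_pos"].round(2))
E
```

```text
t 37.68 pos [0.4415 0.2414 0.1455] zyaw 40.02 tilt x [ 0.     -0.0002 -1.    ] w 3.02 F [-0.6 -0.9  0.3] q7 0.27
shift cm [ 6.95  0.01 -0.16]
rotvec deg (in current tool) [ 0.39 -0.    0.  ]
[-0.86  0.32  0.34  2.04 -0.15  0.81  0.27]
```

View pics/w28.png

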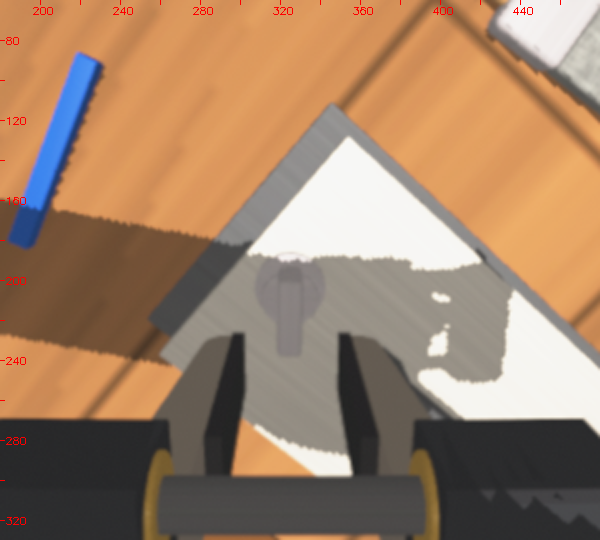

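The wing is centred and upright between the fingers at (325,218). Descending and gripping.

arm_command(
  series=[
    [1.5,0,-0.1,0.4,0,0],
    [1.5,0,0,0,0,0],
    [1.5,0,0,0,0,0],
    [1.4,0,0,0,0,0],
    [1,0,0,0,0,0],
    [0,0,0,0,0,0],
    [0,0,0,0,0,0],
    [0,0,0,0,0,0],
  ],
)

```text
t: 38.4
ee_pos: [0.4411, 0.2409, 0.0772]
tcp_rot: [0.666, -0.239, 0.665, 0.239]
wrist_force: [-0.5, 0.2, -0.4]
width: 0.327
```

```bash
python3 - <<'E'
from h import *
np.set_printoptions(suppress=True,precision=4)
o=st(); f=eyes.grab_frame("wrist"); crop(f["image"],180,60,480,330,2,"w29.png",20)
delta((.4402,.2404,.076),39.6)
E
```

```text
t 38.4 pos [0.4411 0.2409 0.0772] zyaw 39.46 tilt x [ 0.0008  0.0006 -1.    ] w 3.01 F [-0.5  0.2 -0.4] q7 0.32
shift cm [ 0.13  0.02 -0.12]
rotvec deg (in current tool) [-0.14  0.08  0.  ]
```

View pics/w29.png

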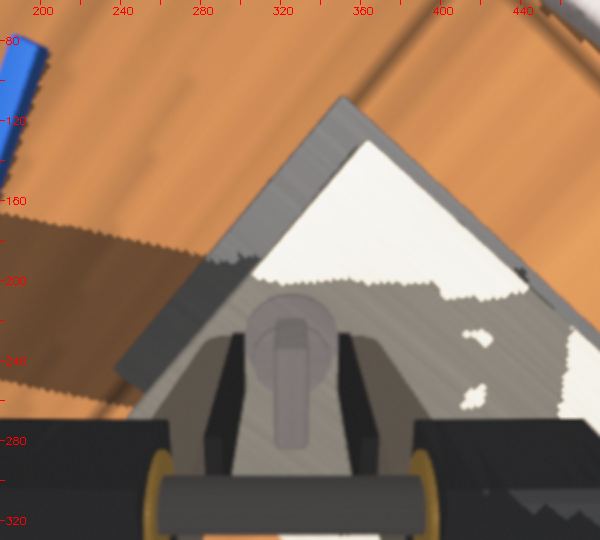

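arm_command(
  series=[
    [0.1,0,0,0,0,0],
    [0,0,0,0,0,0],
    [0,0,0,0,0,0],
    [0,0,0,0,0,0],
    [0,0,0,0,0,0],
    [0,0,0,0,0,0],
    [0,0,0,0,0,0],
    [0,0,0,0,0,0],
  ],
  fingers=0,
)

```text
t: 39.12
ee_pos: [0.4409, 0.241, 0.0758]
tcp_rot: [0.666, -0.239, 0.665, 0.239]
wrist_force: [0.7, 0.7, 2.9]
width: 0.107
```

```bash
python3 - <<'E'
from h import *
np.set_printoptions(suppress=True,precision=4)
o=st()
delta((.4402,.2404,.076),-0.95)
E
```

```text
t 39.12 pos [0.4409 0.241  0.0758] zyaw 39.45 tilt x [ 0.0008  0.0005 -1.    ] w 0.98 F [0.7 0.7 2.9] q7 0.32
shift cm [-0.02 -0.   -0.1 ]
rotvec deg (in current tool) [40.4   0.05 -0.01]
```

arm_command(
  series=[
    [0,0,0,6.7,0,0],
    [0,0,0,6.7,0,0],
    [0,0,0,6.7,0,0],
    [0,0,0,6.7,0,0],
    [0,0,0,6.7,0,0],
    [0,0,0,6.9,0,0],
    [0,0,0,0,0,0],
    [0,0,0,0,0,0],
  ],
)

```text
t: 39.78
ee_pos: [0.4414, 0.2412, 0.0758]
tcp_rot: [0.708, 0.005, 0.706, -0.004]
wrist_force: [2.4, 1.2, 2.6]
width: 0.11
```

```bash
python3 - <<'E'
from h import *
np.set_printoptions(suppress=True,precision=4)
o=st();f=eyes.grab_frame("wrist"); crop(f["image"],180,60,480,330,2,"w30.png",20)
delta((.4402,.2404,.059),-0.95)
E
```

```text
t 39.78 pos [0.4414 0.2412 0.0758] zyaw -0.74 tilt x [ 0.0019  0.0004 -1.    ] w 1.01 F [2.4 1.2 2.6] q7 -0.27
shift cm [ 1.68 -0.08 -0.12]
rotvec deg (in current tool) [ 0.2   0.1  -0.03]
```

View pics/w30.png

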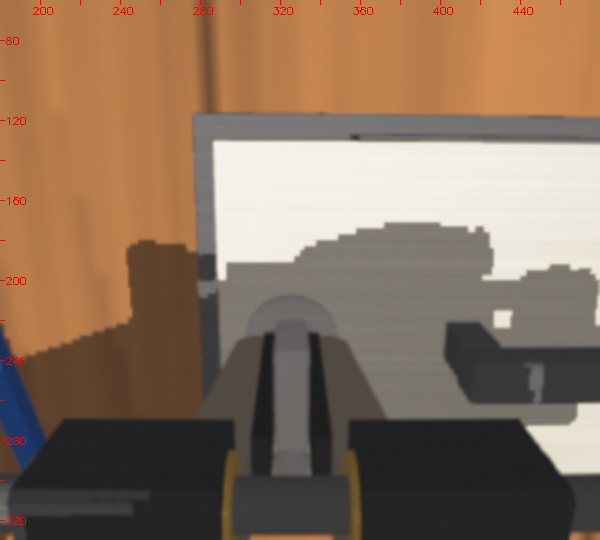

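The wing lies across the cover. Pushing down about 17 mm.

arm_command(
  series=[
    [0.4,0,0,0,0,0],
    [0.4,0,0,0,0,0],
    [0.4,0,0,0,0,0],
    [0.3,0,0,0,0,0],
    [0.2,0,0,0,0,0],
    [0,0,0,0,0,0],
    [0,0,0,0,0,0],
  ],
)

```text
t: 40.42
ee_pos: [0.4415, 0.2411, 0.0588]
tcp_rot: [0.708, 0.006, 0.707, -0.005]
wrist_force: [2.2, 0.8, 7.4]
width: 0.104
```

```bash
python3 - <<'E'
from h import *
np.set_printoptions(suppress=True,precision=4)
o=st();f=eyes.grab_frame("wrist"); crop(f["image"],180,60,480,330,2,"w31.png",20)
E
```

```text
t 40.42 pos [0.4415 0.2411 0.0588] zyaw -0.9 tilt x [ 0.0013  0.0011 -1.    ] w 0.96 F [2.2 0.8 7.4] q7 -0.25
```

View pics/w31.png

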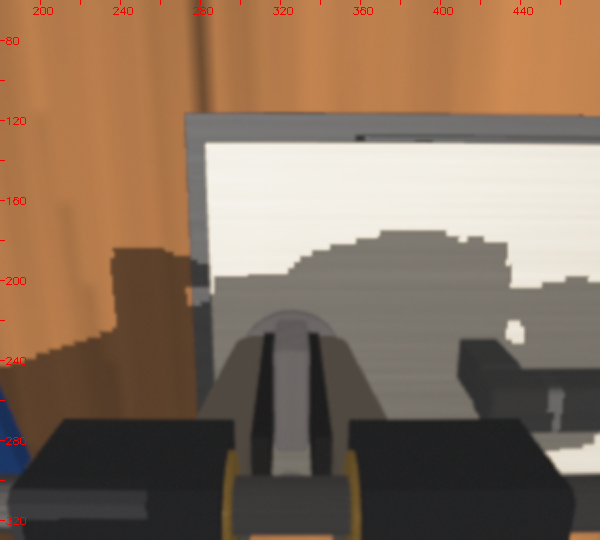

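The push is through, at 7.4 N. Turning -90°.

arm_command(
  series=[
    [0,0,0,-6.4,0,0],
    [0,0,0,-6.4,0,0],
    [0,0,0,-6.4,0,0],
    [0,0,0,-6.4,0,0],
    [0,0,0,-6.4,0,0],
    [0,0,0,-6.4,0,0],
    [0,0,0,-6.4,0,0],
    [0,0,0,-6.4,0,0],
  ],
)

```text
t: 41.13
ee_pos: [0.4408, 0.2409, 0.0588]
tcp_rot: [0.639, -0.302, 0.639, 0.302]
wrist_force: [1.1, 0.5, 7.8]
width: 0.106
```

arm_command(
  series=[
    [0,0,0,-6.4,0,0],
    [0,0,0,-6.4,0,0],
    [0,0,0,-6.4,0,0],
    [0,0,0,-6.4,0,0],
    [0,0,0,-6.5,0,0],
    [0,0,0,-6.5,0,0],
    [0,0,0,0,0,0],
    [0,0,0,0,0,0],
  ],
)

```text
t: 41.8
ee_pos: [0.4407, 0.2404, 0.0587]
tcp_rot: [0.505, -0.495, 0.505, 0.495]
wrist_force: [0.9, -0.6, 7.2]
width: 0.109
```

```bash
python3 - <<'E'
from h import *
np.set_printoptions(suppress=True,precision=4)
o=st();f=eyes.grab_frame("wrist"); crop(f["image"],180,60,480,330,2,"w32.png",20)
E
```

```text
t 41.8 pos [0.4407 0.2404 0.0587] zyaw 88.91 tilt x [-0.0003  0.0004 -1.    ] w 1.0 F [ 0.9 -0.6  7.2] q7 1.03
```

View pics/w32.png

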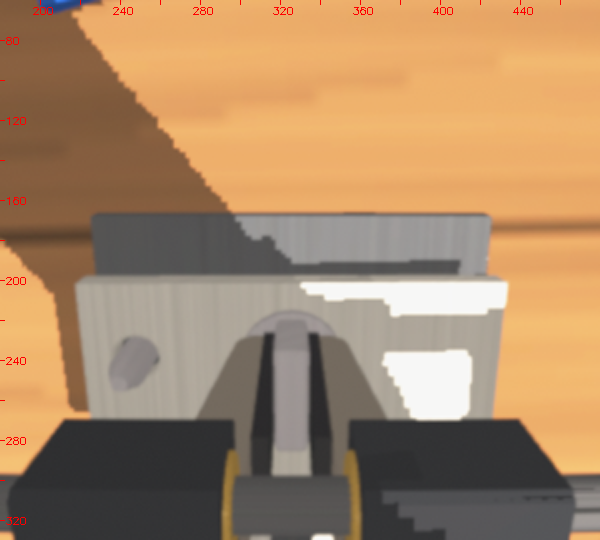

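The wing is along the cover. Easing up, releasing, and moving clear for a full check.

arm_command(
  series=[
    [-0.1,0,0,0,0,0],
    [-0.1,0,0,0,0,0],
    [0,0,0,0,0,0],
    [0,0,0,0,0,0],
  ],
)

```text
t: 42.18
ee_pos: [0.4406, 0.2404, 0.0607]
tcp_rot: [0.505, -0.495, 0.505, 0.495]
wrist_force: [0.5, 0.1, 7.3]
width: 0.107
```

arm_command(
  series=[
    [0,0,0,0,0,0],
    [0,0,0,0,0,0],
    [0,0,0,0,0,0],
    [0,0,0,0,0,0],
    [0,0,0,0,0,0],
    [-1.5,0,0,0,0,0],
    [-2.5,0,0,0,0,0],
    [-3,0,0,0,0,0],
  ],
  fingers=3,
)

```text
t: 42.85
ee_pos: [0.4384, 0.2393, 0.1291]
tcp_rot: [0.503, -0.495, 0.507, 0.496]
wrist_force: [1.1, 0.5, -0.1]
width: 0.327
```

arm_command(
  series=[
    [-3,0,0,0,0,0],
    [-2,-0.5,-2,0,0,0],
    [0,-0.5,-3,0,0,0],
    [0,-0.5,-3,0,0,0],
    [0,-0.5,-3,0,0,0],
    [0,-0.5,-3,0,0,0],
    [0,-0.5,-3,0,0,0],
    [0,-0.5,-3,0,0,0],
  ],
)

```text
t: 43.52
ee_pos: [0.4705, 0.0385, 0.1799]
tcp_rot: [0.504, -0.495, 0.505, 0.496]
wrist_force: [-0.3, 0.2, 0.3]
width: 0.326
```

arm_command(
  series=[
    [0,0,-3,0,0,0],
    [0,0,-3,0,0,0],
    [0,0,-3,0,0,0],
    [0,0,0,0,0,0],
    [0,0,0,0,0,0],
    [0,0,0,0,0,0],
  ],
)

```text
t: 44.02
ee_pos: [0.4691, -0.0494, 0.18]
tcp_rot: [0.505, -0.495, 0.505, 0.496]
wrist_force: [-0.4, -0.1, 0.4]
width: 0.33
```

```bash
python3 - <<'E'
from h import *
np.set_printoptions(suppress=True,precision=4)
o=st();f=eyes.grab_frame("wrist"); cv2.imwrite("pics/w33.png",f["image"])
t=eyes.grab_frame("top"); crop(t["image"],185,145,275,265,6,"t33.png")
s=eyes.grab_frame("scene"); crop(s["image"],360,160,480,270,6,"s33.png"); cv2.imwrite("pics/s33f.png",s["image"])
fx=lambda p:(.5437+p[0]*.99986+p[1]*.0166,.2387+p[1]*.99986-p[0]*.0166,p[2])
for pl in (0,.015):
  z=.104-pl
  for X in (.104,-.104):
    print(pl,X,"scene",proj(s,[fx((X+.016,0,z)),fx((X-.016,0,z))]).round(1).tolist(),"top",proj(t,[fx((X+.016,0,z)),fx((X-.016,0,z))]).round(1).tolist())
E
```

```text
t 44.02 pos [ 0.4691 -0.0494  0.18  ] zyaw 88.87 tilt x [-0.0015  0.0004 -1.    ] w 3.03 F [-0.4 -0.1  0.4] q7 1.66
0 0.104 scene [[431.7, 222.5], [427.3, 214.3]] top [[223.4, 155.0], [223.0, 167.5]]
0 -0.104 scene [[406.1, 174.6], [402.7, 168.2]] top [[220.5, 238.0], [220.0, 251.1]]
0.015 0.104 scene [[430.6, 226.2], [426.3, 218.0]] top [[224.6, 156.3], [224.1, 168.6]]
0.015 -0.104 scene [[405.4, 178.3], [402.0, 171.9]] top [[221.7, 238.3], [221.2, 251.2]]
```

View pics/t33.png

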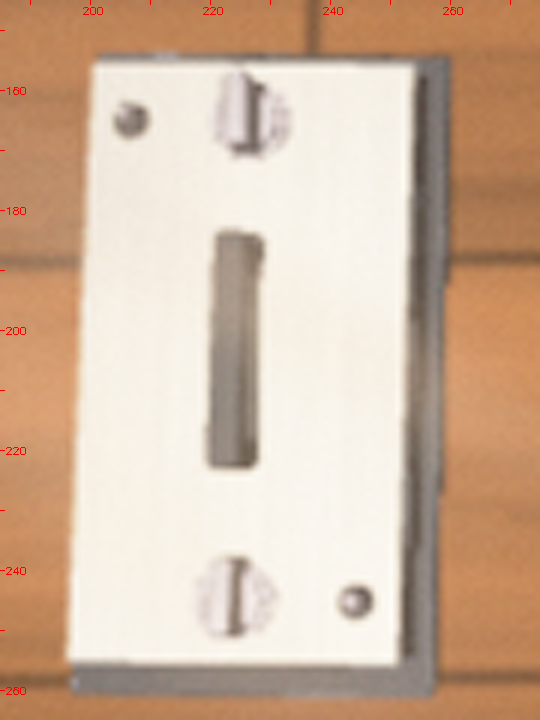

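View pics/s33.png

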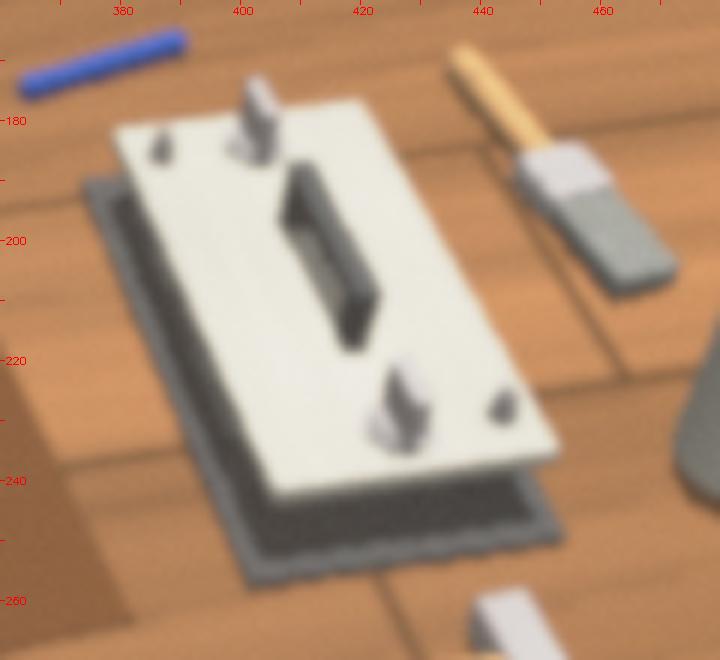

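View pics/s33f.png

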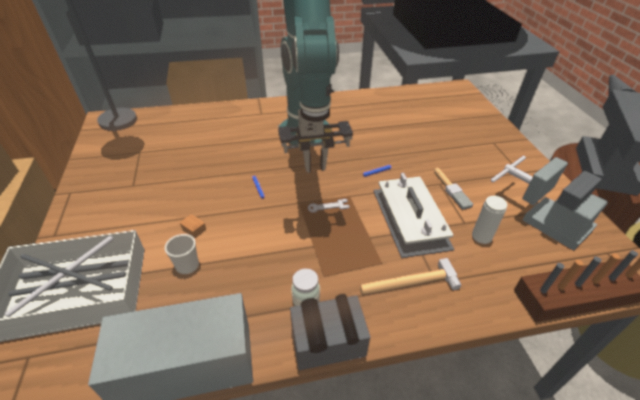

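In the scene view both wing tops match the positions predicted for locked studs (plunger about 15 mm): near (401.5,172.5)–(405.5,179), far (426,219)–(430.5,227). With the studs up they would be about 4 px higher. Both wings lie along the cover, the cover corners match the home pose within about 0.5 px, and the arm is clear. Handing in.

```bash
python3 - <<'E'
from workcell import bot
print(bot.finish_job())
E
```

```text
the job is handed in; nothing more can be done
None
```

I laid the two steel bars from the mat in fixture cradles x = -20 and x = +60. The cover then went down level over both guide pins, and I locked both studs. The job was handed in at about 44 s. The hand-in reports no verdict, so these are my own last checks:

- **Bars:** the first measured about 1.5 mm off centre in the top view. The second I judged by eye from the pictures and where it was released. Neither can be seen now that the cover is on.
- **Cover:** its corners matched the predicted home pose to about 0.5 px, roughly 1.3 mm. Both pins show through their holes.
- **Studs:** both wings lie along the fixture's length. Their tops sit within about 1 px of the locked position, at roughly 15 mm pushed in.
- **Other things:** in the last picture the spanner, hammer, jar, brush, can, cup and wooden block looked unmoved. I left the blue look-alike bars and the tray alone.
- **At hand-in:** the gripper was clear of everything, and no check failed. The only disagreement was about 2 mm between the wrist camera and the top camera, within the stated calibration.

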